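# Sort the wafer bars out of the topping well

### The job

Swing the frosted lid of the topping well right back and clear every wafer bar out of the well: lay the whole ones flat on the floor of the low pink tray, lined up with its short sides and none on top of another, and put the broken ones (snapped short or with a corner missing) in the deep steel pan. Then shut the lid fully; do not disturb the shakers, the scoop or the cone stand.

Things in the scene. Friction and masses are not known exactly. Their poses are not given: they have to be found in the camera images.
- well: fixed stainless topping well, an open box 150 (x) x 370 (y) x 48 mm tall, walls and floor 4 mm, origin at the centre of its underside, y along its length; two low dividers (12 mm above the floor, at y = -54 and +54 mm) make three compartments; inside lie four to six wafer bars in any of six places, roughly along x, at y about +-26, +-82, +-134 mm, 23 mm or more apart
- lid (a joint): angle of the frosted acrylic lid (150 x 370 x 8 mm) that covers the well: 0 = shut, grows as it swings up and back to 1.9 rad, about a horizontal axis along the well's y at its far (+x) rim; a stiff hinge holds it where it is left; it may start slightly ajar
- lid_handle (a point): centre of the steel knob on the lid's upper face, near the edge farthest from the hinge, where it is gripped; it moves with the lid, and points away from the robot when the lid stands upright
- lid_hinge (a point): point on the lid's hinge axis, in the middle of its length
- tray: loose pink melamine tray, low and open, 140 (x) x 180 (y) x 20 mm tall, walls and floor 5 mm, 0.6 kg, origin at the centre of its underside; x is its short way. It may stand left or right of the well
- pan: loose deep steel pan, open, 140 (x) x 180 (y) x 45 mm tall, walls and floor 4 mm, 0.6 kg, origin at the centre of its underside. It stands on the other side of the well from the tray
- whole_1: whole wafer bar (may be absent), layered biscuit, 100 (x) x 24 (y) x 28 mm (z), origin at its centre
- whole_2: whole wafer bar (may be absent), layered biscuit, 100 (x) x 24 (y) x 28 mm (z), origin at its centre
- whole_3: whole wafer bar (may be absent), layered biscuit, 100 (x) x 24 (y) x 28 mm (z), origin at its centre
- broken_1: broken wafer bar (may be absent): snapped short, only 62 mm long (x), 24 (y) x 28 mm (z) like the others, origin at its centre
- broken_2: broken wafer bar (may be absent): snapped short, only 62 mm long (x), 24 (y) x 28 mm (z) like the others, origin at its centre
- broken_3: broken wafer bar (may be absent): chipped; it spans 100 (x) x 24 (y) x 28 mm (z) and its origin is the centre of that span, but from x = +12 to +50 mm only a strip 10 mm wide (y = -12 to -2 mm) is left; grip it on the full-width part, x = -50 to +12 mm
- shaker_1: amber glass sprinkle shaker, 60 mm across, 130 mm tall, beyond the well, origin under its centre; leave alone
- shaker_2: amber glass sprinkle shaker, 60 mm across, 130 mm tall, beyond the well, origin under its centre; leave alone
- scoop: steel spade scoop lying flat on the counter, about 220 mm long, origin on its underside; leave alone
- cone_stand: pink melamine cone stand with two cones, 100 x 160 x 85 mm (130 mm to the cones' tops), origin under its centre; leave alone
Things that resemble listed ones, but are neither listed nor needed, are in the scene too. Several things look just like the tray: the one meant starts farthest to the robot's left.

How it is judged:
By the outcome, as a careful person would: the job done as asked, in the order asked, and still so for the second after the job is handed in, with the robot touching nothing.
Of whole_1, whole_2, whole_3 only 2 to 3 are there at a start; the rules pass over those that are not, and their reading is None.
Of broken_1, broken_2, broken_3 only 2 to 3 are there at a start; the rules pass over those that are not, and their reading is None.
At some moment in a run one of tray, pan may be knocked a few centimetres aside while the robot is not near it.
Once in a run the grip may slacken for a moment while it holds something.
It also fails if it takes over 210 s, if anything falls off the work surface, if the arm or the gripper's body presses on something with over 40 N, if the wrist force passes 120 N, or if a joint passes its speed limit or range.

### The arm

A 6-joint arm with a two-finger parallel gripper is mounted at the origin on the work surface. World frame = base frame: x ahead of the robot, y to its left, z up, the work surface at z = 0. Lengths are in mm, angles in rad, forces in N, time in s.
With the tool pointing down it reaches from about 350 to 875 mm from the base axis. Payload 4.2 kg.
Tool frame: the origin (TCP) lies at the very end of the fingers, on their centre line; the grasp point (between the pads) lies arm.hold_point_z behind it (arm.hold_point_z is the distance from the TCP to the grasp point, in mm); z points along the fingers, y is the direction in which the jaws open and shut (so a half turn about z gives the same grasp; the last joint's range is limited). The gripper opens to 85 mm and grips with 20 to 120 N. Pads are 22 mm wide; open, the fingers measure 114 mm over their backs; the gripper's body (76 mm by 85 mm) begins 54 mm behind the grasp point. The pads swing forward as they close: fully open they stand 13 mm farther back than shut.
Start: joints at [1.405, 0.385, 0.008, 0, -1.194, -0.259], TCP at [257.553, 569.443, 231.312] pointing down, gripper open.
Joint ranges: [-3.14, 3.14], [-1.21, 2.06], [-1.07, 1.41], [-3.16, 2.05], [-2.99, -0.16], [-3.1, 3.1]. Speed limits (rad/s): [2.79, 2.79, 3.14, 3.14, 3.14, 3.14].

### API

Orientations are given as a unit quaternion [x, y, z, w].
In Python, from bench import arm gives the robot as it stands.
- The arm moves only by the tool step_arm, never from a script. Its argument "series" is a list of rows, each a list of 6 numbers: the shift along the world's x, y, z scaled (see below), then the turn, a rotation vector about the world's x, y, z scaled (see below). A call has 1 to 12 rows; each row is the pose to reach, as a shift and turn from the pose commanded when the call began; what a row does not reach only later rows make up. The controller multiplies each number of a shift by 400 mm and each number of a turn by pi/2 rad. A row lasts 1/12 s, in which the tool goes at most 41.7 mm and 7.16 degrees, less where a joint would pass 70% of its speed; a pose out of reach is approached as far as the arm can. A call with a number of a shift or a turn outside -1 to 1 is refused whole. A call with a gripper value outside its range is refused whole. "jaw" is the opening, from -1 (shut) to 1 (fully open), set as the call begins (left out, the last holds). The fingers move at their own pace and stop on an object; the grip force is fixed at half the most. Time passes only in rows, so rows that repeat a pose let the fingers close. It gives the time, the measured TCP pose, the force and the opening at its end, in the units of the state.
- arm.read_state(): the state, without advancing time (a new reading comes with each control period).
- arm.get_image(name): name is "side" or "top"; returns a dict with "image" (400x640x3 uint8, red, green, blue), "camera_matrix" (3x3 intrinsics, pixels), "k1" (the pictures are not rectified: a ray, as slopes to the right and down, at radius r is drawn at 1 + k1 r^2 times it, then the intrinsics apply), "world_from_camera" (4x4, takes a point from camera to world coordinates). Camera axes: x right, y up, looking along -z (the intrinsics and any distortion apply to the point x, -y, -z); pixel columns grow to the right and rows downward; lengths in mm; the calibration is good to about 2 mm. A picture is of the moment at which its call begins. There is no depth.
- arm.job_done(): hands the job in, once; it reports no verdict.
The state is a dict: "clock": time; "joints": joint angles; "joint_vel": joint speeds; "joint_efforts": joint torques, N m; "position": TCP position; "ee_rot": TCP orientation; "contact_force": force on the tool from outside, world axes, zero at the start; "wrist_torque": the same for the moment, N m; "gripper_width": finger opening in mm.
Only numpy, scipy, OpenCV 4.12 (cv2) and the standard library are available. Lean on these libraries where they do the work, as an engineer would, in place of code of your own. Each camera call takes 0.05 s, during which the arm holds its last target.

## Working session

There is one attempt and no reset: what is moved stays moved. The work goes in short steps, Python scripts to look and compute and a tool call to move; the robot and the scene stay as the last step left them, time stands still between calls to the robot, and variables do not carry over. Pictures are saved under pics/ and viewed, and the job is handed in when it is done.

Besides the shell and the picture viewer there is one more tool, called after ">>>" as a command line: name --pt "numbers of a row" for each row, then --argument value for the rest. step_arm: Moves the arm, as the interface text tells. Shifts and turns lie within -1 to 1; 1 stands for 400 mm of shift or pi/2 rad of turn. Its arguments: {"type":"object","properties":{"series":{"type":"array","items":{"type":"array","items":{"type":"number","minimum":-1,"maximum":1}}},"jaw":{"type":"number"}},"required":["series"]}

```bash
ls; mkdir -p pics; python3 - <<'E'
from bench import arm
import cv2,numpy as np
s=arm.read_state(); print(s); print(arm.hold_point_z)
for n in("top","side"):
    d=arm.get_image(n); cv2.imwrite(f"pics/{n}0.png",d["image"][:,:,::-1])
    print(n,d["camera_matrix"],d["k1"],d["world_from_camera"])
E
```

```text
pics
{'clock': 0.0, 'joints': array([ 1.40457379e+00,  3.85572753e-01,  6.62667602e-03, -4.57223304e-04,
       -1.19399979e+00, -2.58604660e-01]), 'joint_vel': array([-0.00021656, -0.00019028, -0.00027517,  0.0006773 , -0.00031758,
       -0.00097301]), 'joint_efforts': array([ 2.73056839e-04, -3.92292058e+01,  1.88406783e+01,  4.18628767e+00,
       -4.69617167e-03,  5.46476912e-06]), 'position': array([257.35334654, 568.92201607, 230.21833689]), 'ee_rot': array([ 9.77506556e-01, -2.10902188e-01, -1.62629763e-04,  1.08343637e-03]), 'contact_force': array([-0.24430324, -0.06461585, -0.11369795]), 'wrist_torque': array([ 0.00541635, -0.01635366, -0.00855284]), 'gripper_width': 85.39184723814861}
18.700000000000003
top [[366.68507872   0.         323.98027614]
 [  0.         366.68507872 200.03016084]
 [  0.           0.           1.        ]] -0.027505865487178812 [[ 2.26354744e-02  9.95176714e-01 -9.54512649e-02  4.95249983e+02]
 [-9.99639050e-01  2.39116783e-02  1.22475204e-02 -1.08010982e+02]
 [ 1.44708470e-02  9.51395833e-02  9.95358757e-01  1.26549590e+03]
 [ 0.00000000e+00  0.00000000e+00  0.00000000e+00  1.00000000e+00]]
side [[468.26084605   0.         320.93004123]
 [  0.         468.26084605 199.54878699]
 [  0.           0.           1.        ]] -0.05125047119386623 [[ 8.53524219e-01  2.34589571e-01 -4.65257069e-01 -3.17234580e+01]
 [-5.20515437e-01  4.24434871e-01 -7.40890491e-01 -1.13865608e+03]
 [ 2.36661420e-02  8.74541465e-01  4.84372935e-01  7.80831295e+02]
 [ 0.00000000e+00  0.00000000e+00  0.00000000e+00  1.00000000e+00]]
```

View pics/top0.png

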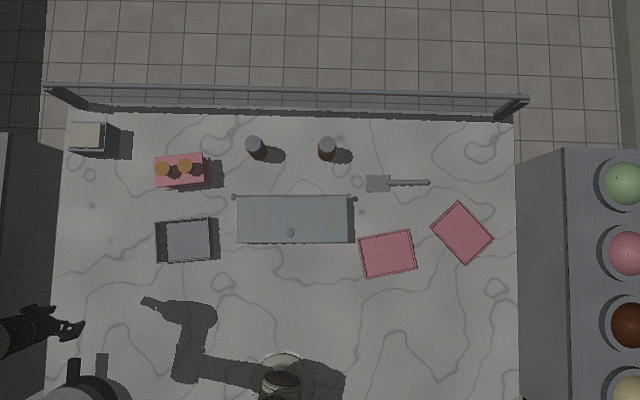

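View pics/side0.png

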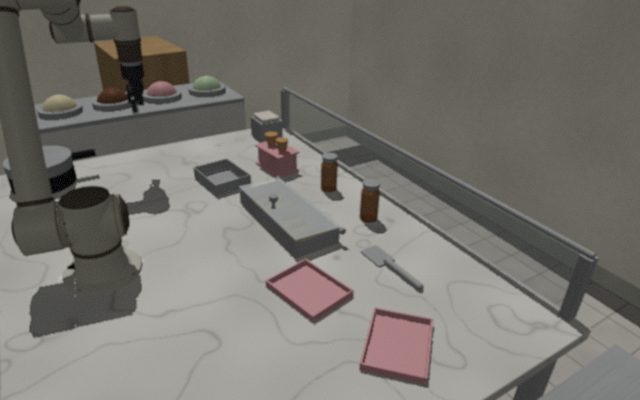

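The top view has up = +x and left = +y. The pan is around (187,241), the well around (293,219) with its knob at (290,233), and the target tray (the leftmost pink one) around (388,254). Next I'll take enlarged crops.

```bash
cat > h.py <<'E'
from bench import arm
import cv2,numpy as np
from scipy.spatial.transform import Rotation as R
def get(n): 
    d=arm.get_image(n); return d
def ray(d,u,v):
    K=d["camera_matrix"];T=d["world_from_camera"];k=d["k1"]
    a=np.array([(u-K[0,2])/K[0,0],(v-K[1,2])/K[1,1]]);b=a.copy()
    for _ in range(20): b=a/(1+k*(b@b))
    return T[:3,3],T[:3,:3]@np.array([b[0],-b[1],-1])
def unp(d,u,v,z):
    o,r=ray(d,u,v);return o+r*(z-o[2])/r[2]
def proj(d,p):
    K=d["camera_matrix"];T=d["world_from_camera"];k=d["k1"]
    c=T[:3,:3].T@(np.asarray(p,float)-T[:3,3]);s=np.array([c[0],-c[1]])/-c[2]
    s=s*(1+k*(s@s));return np.array([K[0,0]*s[0]+K[0,2],K[1,1]*s[1]+K[1,2]])
def crop(d,x0,y0,x1,y1,f,name,box=()):
    im=cv2.resize(d["image"][y0:y1,x0:x1,::-1],None,fx=f,fy=f,interpolation=cv2.INTER_CUBIC)
    im=cv2.convertScaleAbs(im,alpha=1.3,beta=10)
    for pts,col in box:
        q=np.array([(proj(d,p)-[x0-.5,y0-.5])*f for p in pts]).round().astype(int)
        cv2.polylines(im,[q],True,col,1)
    for x in range((x0+9)//10*10,x1,10):
        cv2.putText(im,str(x),((x-x0)*f,8),0,.3,(0,0,255),1) if x%20==0 else 0; cv2.line(im,((x-x0)*f,10),((x-x0)*f,14),(0,0,255))
    for y in range((y0+9)//10*10,y1,10): cv2.putText(im,str(y),(0,(y-y0)*f+4),0,.3,(0,0,255),1)
    cv2.imwrite("pics/"+name,im)
def rect(cx,cy,yaw,lx,ly,z):
    c,s=np.cos(yaw),np.sin(yaw)
    return [(cx+c*a*lx/2-s*b*ly/2,cy+s*a*lx/2+c*b*ly/2,z) for a,b in((1,1),(1,-1),(-1,-1),(-1,1))]
def fit(d,pix,lx,ly,z):
    # pix: corners in order rect(): (+,+),(+,-),(-,-),(-,+)
    W=np.array([unp(d,*p,z)[:2] for p in pix]);c=W.mean(0)
    M=np.array([(lx/2,ly/2),(lx/2,-ly/2),(-lx/2,-ly/2),(-lx/2,ly/2)])
    X=W-c;yaw=np.arctan2((M[:,0]*X[:,1]-M[:,1]*X[:,0]).sum(),(M*X).sum())
    res=X-M@np.array([[np.cos(yaw),np.sin(yaw)],[-np.sin(yaw),np.cos(yaw)]])
    return c.round(1),round(float(yaw),3),res.round(1).tolist()
E
python3 - <<'E'
from h import *
d=get("top")
crop(d,220,180,370,260,5,"w0.png")
crop(d,345,220,430,285,8,"t0.png")
crop(d,145,210,230,275,8,"p0.png")
d=get("side")
crop(d,230,160,350,260,6,"ws0.png")
E
```

```text
(no output)
```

View pics/w0.png

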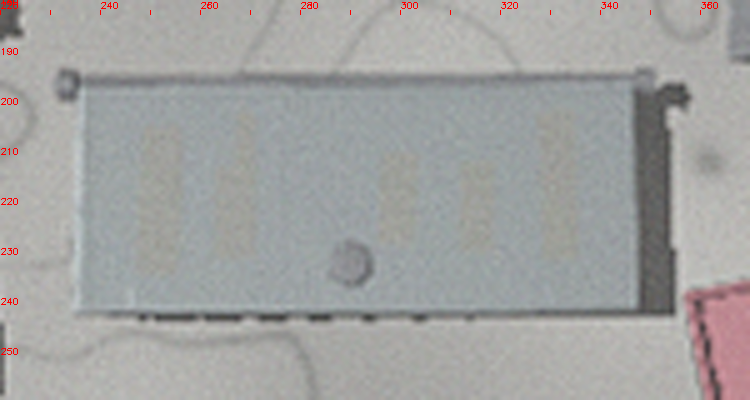

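View pics/t0.png

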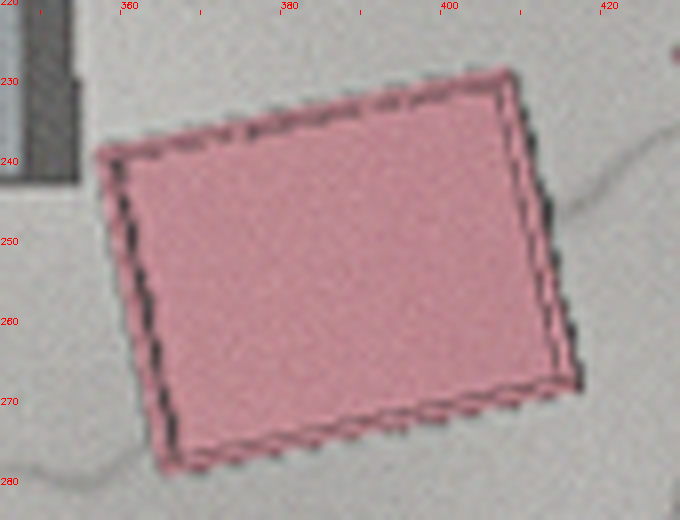

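View pics/p0.png

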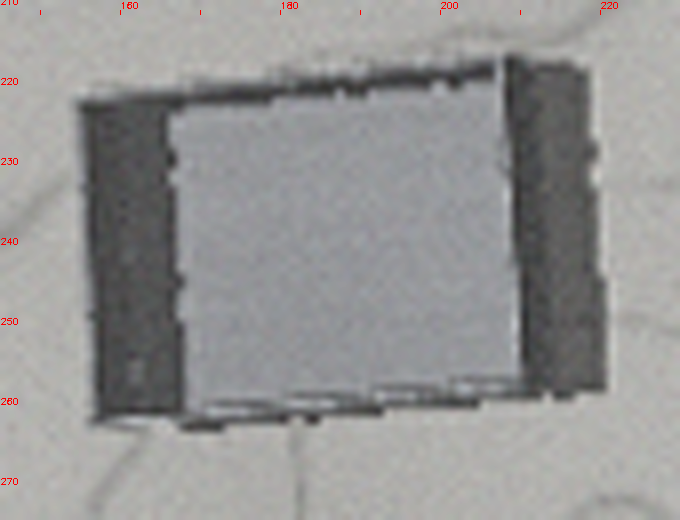

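View pics/ws0.png

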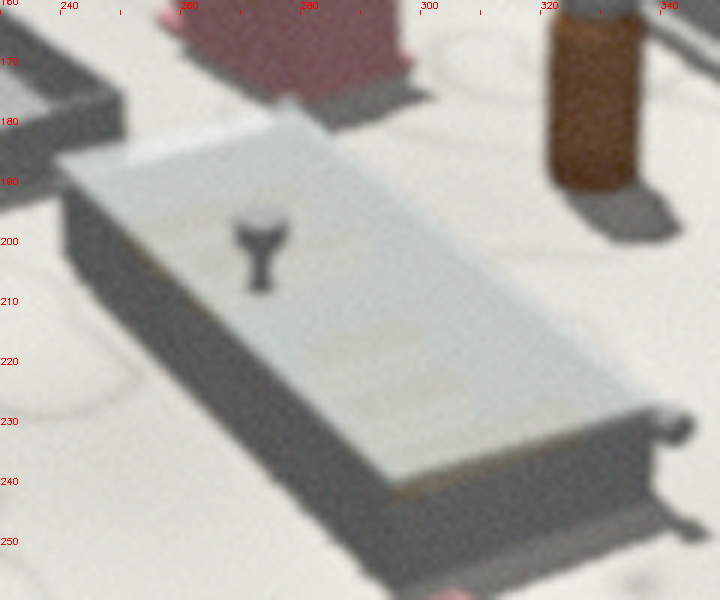

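```bash
python3 - <<'E'
from h import *
t=get("top");s=get("side")
print("lid",fit(t,[(236.5,196),(346.3,195.8),(347.5,241.9),(235,242)],150,370,56))
for z in(18,20,22): print("tray",z,fit(t,[(357,238),(409,228.5),(417,267.5),(365,278)],140,180,z))
print("pan",fit(t,[(154.5,222),(208,217),(210.3,258.5),(156.5,262)],140,180,45))
# side checks
print("well lid side corners", [unp(s,u,v,56)[:2].round() for u,v in((239,186),(278,178),(337,228),(295,239.5))])
from scipy.optimize import least_squares
def tri(pt,ps):
    o1,r1=ray(t,*pt);o2,r2=ray(s,*ps);A=np.c_[r1,-r2];x=np.linalg.lstsq(A,o2-o1,rcond=None)[0]
    return o1+r1*x[0],o2+r2*x[1]
print("knob top",tri((289.8,232.3),(273.2,197)))
for n,(a,b) in dict(b1=((251.5,204.5),(250.5,234.5)),c=((267,202),(266.5,231)),b3=((299.5,210),(297,228)),b4=((315,212),(314,229)),b5=((331.5,202),(331,231))).items():
    p,q=unp(t,*a,32),unp(t,*b,32);print(n,(p+q)[:2]/2,np.linalg.norm(p-q))
E
```

```text
lid (array([546.5, -16.9]), 0.025, [[0.8, -2.9], [0.9, 3.3], [-1.2, 0.6], [-0.6, -1.0]])
tray 18 (array([ 440.3, -340.9]), 0.209, [[-1.8, 0.1], [-3.0, -1.0], [3.0, 0.6], [1.9, 0.2]])
tray 20 (array([ 440.4, -340.5]), 0.209, [[-1.9, -0.0], [-3.2, -0.8], [3.0, 0.7], [2.0, 0.1]])
tray 22 (array([ 440.4, -340.2]), 0.209, [[-2.0, -0.2], [-3.3, -0.7], [3.1, 0.9], [2.2, 0.0]])
pan (array([469. , 342.3]), 0.106, [[-3.7, -0.9], [-1.8, 0.8], [1.2, 1.1], [4.3, -1.1]])
well lid side corners [array([473., 183.]), array([614., 174.]), array([ 617., -197.]), array([ 483., -190.])]
knob top (array([501.87280582, -16.70771649, 101.96683489]), array([502.75657247, -17.1467024 , 101.93741764]))
b1 [542.20213636 120.27120226] 100.68673667598541
c [553.51779094  67.82250691] 97.48258861289371
b3 [547.51167169 -38.1999985 ] 61.005559176674154
b4 [543.74289834 -92.89974977] 57.19246402435431
b5 [ 558.62146621 -148.91785576] 97.68486529850136
```

Under the frosted lid I can see five bars, at columns 251 (whole), 267 (chipped), 299 and 314 (short) and 331 (whole). The knob's top is near (502,-17,102). I'll move above the knob and turn the jaws to lie along the well's y.

>>> step_arm --pt "0.3 -0.5 0 0 0 0.15" --pt "0.3 -1 0 0 0 0.27" --pt "0.3 -1 0 0 0 0.27" --pt "0.3 -1 0 0 0 0.27" --pt "0.3 -1 0 0 0 0.27" --pt "0.3 -1 0 0 0 0.27" --pt "0.3 -1 0 0 0 0.27" --pt "0.3 -1 0 0 0 0.27" --pt "0.3 -1 0 0 0 0.27" --pt "0.3 -1 0 0 0 0.27" --pt "0.3 -1 0 0 0 0.27" --pt "0.3 -1 0 0 0 0.27" --jaw 1

```text
clock: 1.3
position: [377.8, 167.5, 231.6]
ee_rot: [1.0, -0.002, 0.0, -0.0]
contact_force: [-0.1, 0.6, -0.3]
gripper_width: 85.2
```

>>> step_arm --pt "0.1 -0.15 0 0 0 0.01" --pt "0.2 -0.3 0 0 0 0.01" --pt "0.311 -0.461 -0.1 0 0 0.01" --pt "0.311 -0.461 -0.2 0 0 0.01" --pt "0.311 -0.461 -0.2 0 0 0.01" --pt "0.311 -0.461 -0.2 0 0 0.01" --pt "0.311 -0.461 -0.2 0 0 0.01" --pt "0.311 -0.461 -0.2 0 0 0.01" --pt "0.311 -0.461 -0.2 0 0 0.01"

```text
clock: 2.05
position: [502.5, -14.0, 151.4]
ee_rot: [1.0, 0.008, 0.0, 0.0]
contact_force: [0.4, 0.6, -0.2]
gripper_width: 85.9
```

```bash
python3 - <<'E'
from h import *
t=get("top");s=get("side")
crop(t,230,120,380,260,4,"a1.png");crop(s,220,120,350,250,5,"a2.png")
print([unp(t,u,v,125).round() for u,v in((256,147),(327,147))])
E
```

```text
[array([768.,  97., 125.]), array([ 774., -128.,  125.])]
```

View pics/a2.png

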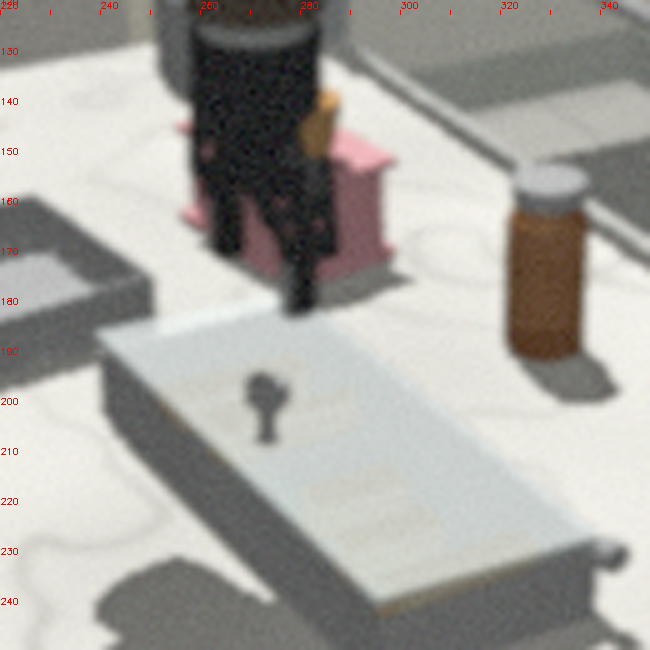

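View pics/a1.png

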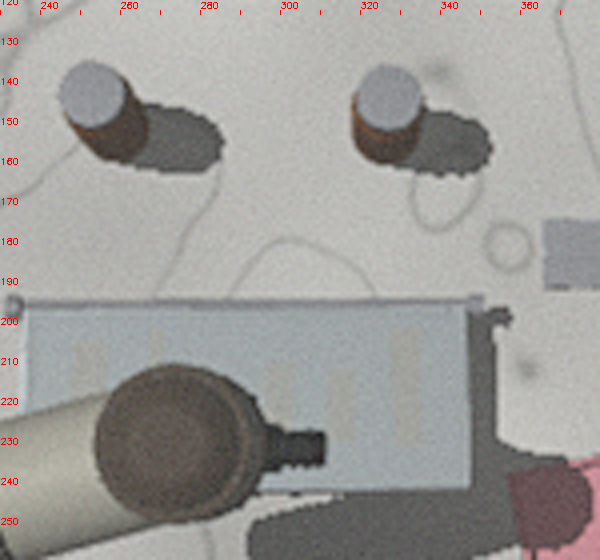

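The knob is a ball on a stem, centred near z≈97. I'll descend and grip it.

>>> step_arm --pt "0 -0.008 -0.09 0 0 0" --pt "0 -0.008 -0.18 0 0 0" --pt "0 -0.008 -0.18 0 0 0" --pt "0 -0.008 -0.18 0 0 0" --pt "0 -0.008 -0.18 0 0 0"

```text
clock: 2.57
position: [503.5, -17.2, 81.5]
ee_rot: [1.0, 0.009, 0.002, -0.0]
contact_force: [-0.2, 0.7, 0.8]
gripper_width: 85.4
```

>>> step_arm --pt "0 0 0 0 0 0" --pt "0 0 0 0 0 0" --pt "0 0 0 0 0 0" --pt "0 0 0 0 0 0" --pt "0 0 0 0 0 0" --pt "0 0 0 0 0 0" --pt "0 0 0 0 0 0" --pt "0 0 0 0 0 0" --jaw -1

```text
clock: 3.23
position: [501.9, -17.5, 79.5]
ee_rot: [1.0, 0.008, 0.0, -0.0]
contact_force: [-1.8, 4.6, 2.6]
gripper_width: 25.9
```

```bash
cat >> h.py <<'E'
def swing(th0,th1,n,phi,r=(-119.5,46),yaw=.02):
    def P(th):
        f=phi(th);h=np.array([np.cos(th)*r[0]+np.sin(th)*r[1],-np.sin(th)*r[0]+np.cos(th)*r[1]])
        return h-18.7*np.array([np.sin(f),np.cos(f)]),f
    p0,f0=P(th0)
    for t in np.linspace(th0,th1,n+1)[1:]:
        p,f=P(t);dx,dz=p-p0;df=(f-f0)/(np.pi/2)
        print([round(float(v),3) for v in(dx*np.cos(yaw)/400,dx*np.sin(yaw)/400,dz/400,-df*np.sin(yaw),df*np.cos(yaw),0)],end=", ")
    print()
E
python3 -c "
from h import *
phi=lambda t:min(t*.4,.4)
swing(0,.6,12,phi);swing(.6,1.25,12,phi);swing(1.25,1.92,12,phi)"
```

```text
[0.005, 0.0, 0.015, -0.0, 0.013, 0.0], [0.011, 0.0, 0.029, -0.001, 0.025, 0.0], [0.018, 0.0, 0.043, -0.001, 0.038, 0.0], [0.025, 0.001, 0.057, -0.001, 0.051, 0.0], [0.033, 0.001, 0.071, -0.001, 0.064, 0.0], [0.042, 0.001, 0.083, -0.002, 0.076, 0.0], [0.051, 0.001, 0.096, -0.002, 0.089, 0.0], [0.061, 0.001, 0.108, -0.002, 0.102, 0.0], [0.071, 0.001, 0.119, -0.002, 0.115, 0.0], [0.082, 0.002, 0.13, -0.003, 0.127, 0.0], [0.094, 0.002, 0.14, -0.003, 0.14, 0.0], [0.106, 0.002, 0.15, -0.003, 0.153, 0.0], 
[0.014, 0.0, 0.01, -0.0, 0.014, 0.0], [0.028, 0.001, 0.019, -0.001, 0.028, 0.0], [0.042, 0.001, 0.027, -0.001, 0.041, 0.0], [0.057, 0.001, 0.034, -0.001, 0.055, 0.0], [0.072, 0.001, 0.04, -0.001, 0.069, 0.0], [0.088, 0.002, 0.046, -0.002, 0.083, 0.0], [0.104, 0.002, 0.051, -0.002, 0.097, 0.0], [0.12, 0.002, 0.054, -0.002, 0.102, 0.0], [0.138, 0.003, 0.057, -0.002, 0.102, 0.0], [0.155, 0.003, 0.058, -0.002, 0.102, 0.0], [0.172, 0.003, 0.059, -0.002, 0.102, 0.0], [0.189, 0.004, 0.059, -0.002, 0.102, 0.0], 
[0.018, 0.0, -0.001, -0.0, 0.0, 0.0], [0.036, 0.001, -0.004, -0.0, 0.0, 0.0], [0.053, 0.001, -0.007, -0.0, 0.0, 0.0], [0.07, 0.001, -0.011, -0.0, 0.0, 0.0], [0.088, 0.002, -0.016, -0.0, 0.0, 0.0], [0.104, 0.002, -0.023, -0.0, 0.0, 0.0], [0.121, 0.002, -0.03, -0.0, 0.0, 0.0], [0.137, 0.003, -0.038, -0.0, 0.0, 0.0], [0.152, 0.003, -0.047, -0.0, 0.0, 0.0], [0.167, 0.003, -0.056, -0.0, 0.0, 0.0], [0.182, 0.004, -0.067, -0.0, 0.0, 0.0], [0.195, 0.004, -0.078, -0.0, 0.0, 0.0],
```

>>> step_arm --pt "0.005 0.0 0.015 0 0.013 0.0" --pt "0.011 0.0 0.029 -0.001 0.025 0.0" --pt "0.018 0.0 0.043 -0.001 0.038 0.0" --pt "0.025 0.001 0.057 -0.001 0.051 0.0" --pt "0.033 0.001 0.071 -0.001 0.064 0.0" --pt "0.042 0.001 0.083 -0.002 0.076 0.0"

```text
clock: 3.73
position: [518.2, -17.0, 111.3]
ee_rot: [0.998, 0.007, -0.061, 0.0]
contact_force: [0.6, 4.1, -7.3]
gripper_width: 25.5
```

>>> step_arm --pt "0.009 0 0.013 0 0.013 0.0" --pt "0.019 0 0.025 0 0.026 0.0" --pt "0.029 0 0.036 0 0.039 0.0" --pt "0.04 0.001 0.047 -0.001 0.051 0.0" --pt "0.052 0.001 0.057 -0.001 0.064 0.0" --pt "0.064 0.001 0.067 -0.001 0.077 0.0"

```text
clock: 4.23
position: [542.8, -16.2, 136.9]
ee_rot: [0.992, 0.007, -0.123, 0.0]
contact_force: [-1.3, 4.1, -8.6]
gripper_width: 25.5
```

>>> step_arm --pt "0.014 0.0 0.01 0 0.014 0.0" --pt "0.028 0.001 0.019 -0.001 0.028 0.0" --pt "0.042 0.001 0.027 -0.001 0.041 0.0" --pt "0.057 0.001 0.034 -0.001 0.055 0.0" --pt "0.072 0.001 0.04 -0.001 0.069 0.0" --pt "0.088 0.002 0.046 -0.002 0.083 0.0" --pt "0.104 0.002 0.051 -0.002 0.097 0.0" --pt "0.12 0.002 0.054 -0.002 0.102 0.0" --pt "0.138 0.003 0.057 -0.002 0.102 0.0" --pt "0.155 0.003 0.058 -0.002 0.102 0.0" --pt "0.172 0.003 0.059 -0.002 0.102 0.0" --pt "0.189 0.004 0.059 -0.002 0.102 0.0"

```text
clock: 5.23
position: [617.6, -13.9, 160.9]
ee_rot: [0.979, 0.008, -0.203, 0.001]
contact_force: [-4.4, 5.4, -2.3]
gripper_width: 25.7
```

>>> step_arm --pt "0.018 0.0 -0.001 0 0 0" --pt "0.036 0.001 -0.004 0 0 0" --pt "0.053 0.001 -0.007 0 0 0" --pt "0.07 0.001 -0.011 0 0 0" --pt "0.088 0.002 -0.016 0 0 0" --pt "0.104 0.002 -0.023 0 0 0" --pt "0.121 0.002 -0.03 0 0 0"

```text
clock: 5.82
position: [666.5, -12.5, 149.9]
ee_rot: [0.979, 0.008, -0.202, 0.001]
contact_force: [-4.8, 8.4, 0.3]
gripper_width: 25.3
```

>>> step_arm --pt "0.016 0.001 -0.008 0 0 0" --pt "0.031 0.001 -0.017 0 0 0" --pt "0.046 0.001 -0.026 0 0 0" --pt "0.061 0.002 -0.037 0 0 0" --pt "0.074 0.002 -0.048 0 0 0" --pt "0.074 0.002 -0.048 0 0 0"

```text
clock: 6.32
position: [695.0, -11.7, 132.7]
ee_rot: [0.979, 0.009, -0.204, 0.002]
contact_force: [-8.1, 8.0, 7.0]
gripper_width: 25.4
```

```bash
python3 - <<'E'
from h import *
t=get("top");s=get("side")
crop(t,230,120,380,260,4,"b1.png");crop(s,200,80,360,240,4,"b2.png")
E
```

```text
(no output)
```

View pics/b2.png

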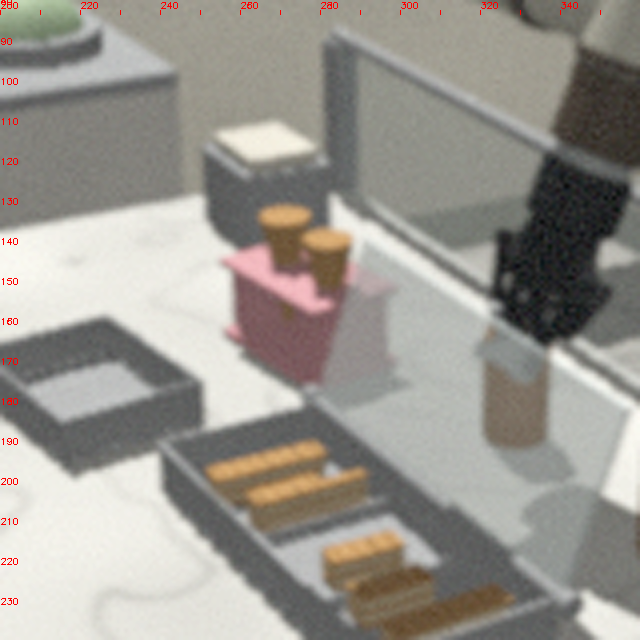

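The lid stands open at about 1.89 rad, and the bars are visible. I'll release the knob and back off along the tool axis.

>>> step_arm --pt "0 0 0 0 0 0" --pt "0 0 0 0 0 0" --pt "0 0 0 0 0 0" --pt "0 0 0 0 0 0" --pt "0 0 0 0 0 0" --jaw 1

```text
clock: 6.83
position: [698.0, -14.7, 131.5]
ee_rot: [0.98, 0.007, -0.199, 0.002]
contact_force: [-0.5, 0.3, -0.6]
gripper_width: 84.1
```

>>> step_arm --pt "0.02 0 0.05 0 0 0" --pt "0.04 0 0.1 0 0 0" --pt "0.06 0 0.15 0 0 0" --pt "0.06 0 0.25 0 -0.08 0" --pt "0.06 0 0.32 0 -0.16 0" --pt "-0.04 0 0.32 0 -0.24 0" --pt "-0.14 0 0.32 0 -0.255 0" --pt "-0.24 0 0.32 0 -0.255 0" --pt "-0.34 0 0.32 0 -0.255 0" --pt "-0.44 0 0.32 0 -0.255 0" --pt "-0.5 0 0.32 0 -0.255 0"

```text
clock: 7.75
position: [494.4, -14.9, 260.1]
ee_rot: [1.0, 0.007, 0.0, 0.004]
contact_force: [-0.3, 0.0, 0.1]
gripper_width: 85.3
```

>>> step_arm --pt "-0.1 0.08 0 0 0 0" --pt "-0.2 0.16 0 0 0 0" --pt "-0.3 0.22 0 0 0 0" --pt "-0.3 0.3 0 0 0 0" --pt "-0.3 0.4 0 0 0 0" --pt "-0.3 0.5 0 0 0 0" --pt "-0.3 0.5 0 0 0 0"

```text
clock: 8.33
position: [378.3, 190.7, 260.6]
ee_rot: [1.0, 0.01, 0.002, 0.002]
contact_force: [-0.1, -0.1, -0.1]
gripper_width: 85.5
```

```bash
python3 - <<'E'
from h import *
t=get("top");s=get("side")
cv2.imwrite("pics/top2.png",t["image"][:,:,::-1])
crop(t,225,175,365,260,5,"c1.png");crop(s,200,100,360,240,4,"c2.png")
E
```

```text
(no output)
```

View pics/top2.png

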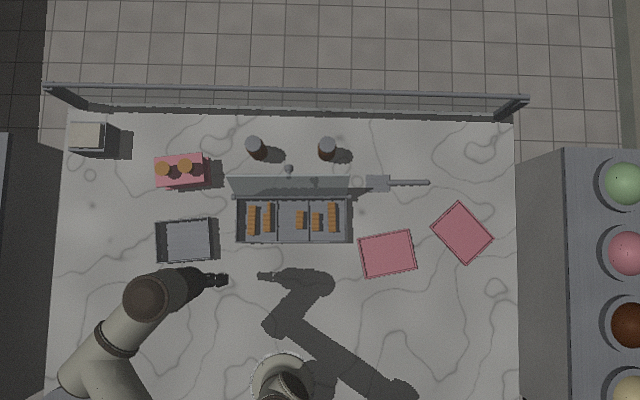

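View pics/c1.png

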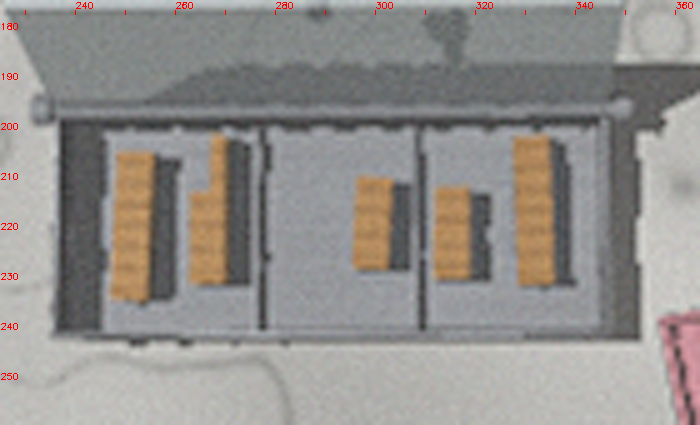

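View pics/c2.png

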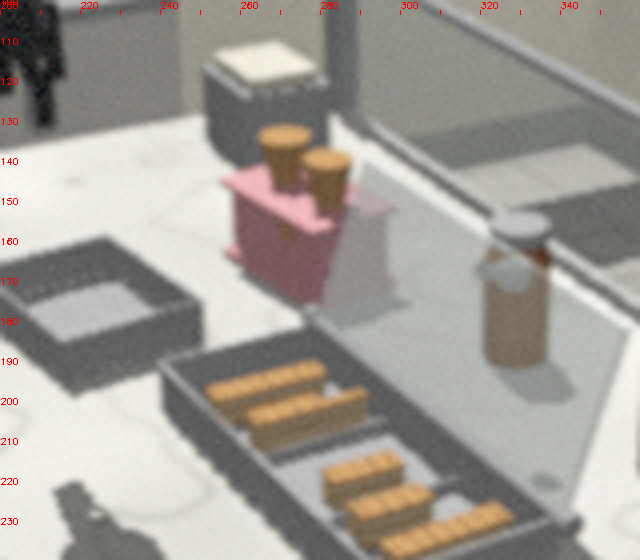

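```bash
python3 - <<'E'
from h import *
t=get("top")
P=lambda L:[(225+a/5-.4,175+b/5-.4) for a,b in L]
g=(0,255,0);box=[]
for n,L,lx in (("W1",[(117,152),(154,152),(148,301),(110,300)],100),("C",[(190,192),(227,192),(226,285),(188,285)],62),
 ("S1",[(357,178),(393,179),(390,271),(352,270)],62),("S2",[(436,187),(471,187),(469,279),(433,279)],62),("W2",[(513,136),(550,136),(555,285),(518,285)],100)):
    c,y,r=fit(t,P(L),lx,24,32);print(n,c,y,r);box.append((rect(*c,y,lx,24,32),g))
print("well rim",fit(t,P([(55,118),(612,118),(612,335),(55,335)]),150,370,48))
box.append((rect(546.5,-16.9,.015,150,370,48),(255,0,0)))
box.append((rect(440.4,-340.5,.209,140,180,20),(255,0,0)))
crop(t,225,175,365,260,5,"c3.png",box)
crop(t,345,220,430,285,8,"t1.png",box+[(rect(440.4,-340.5,.209,130,170,5),g)])
crop(t,145,210,230,275,8,"p1.png",[(rect(469,342.3,.106,140,180,45),(255,0,0)),(rect(469,342.3,.106,132,172,4),g)])
E
```

```text
W1 [541.  120.1] -0.002 [[-0.5, 0.4], [0.2, -0.5], [0.2, -0.7], [0.2, 0.7]]
C [533.9  69.1] 0.021 [[0.1, 0.4], [0.2, -0.4], [-0.1, -0.7], [-0.2, 0.7]]
S1 [545.9 -41.4] -0.013 [[-0.2, 0.1], [0.0, -0.2], [0.2, -0.7], [-0.0, 0.8]]
S2 [541.4 -94.8] 0.001 [[-0.4, -0.3], [0.2, 0.1], [0.4, 0.0], [-0.2, 0.2]]
W2 [ 558.  -149.4] 0.053 [[0.5, 0.6], [-0.1, -0.4], [-0.5, -0.5], [0.2, 0.3]]
well rim (array([543.6, -16.3]), 0.025, [[-3.0, 1.1], [-3.1, -0.3], [2.7, 1.0], [3.4, -1.7]])
```

View pics/c3.png

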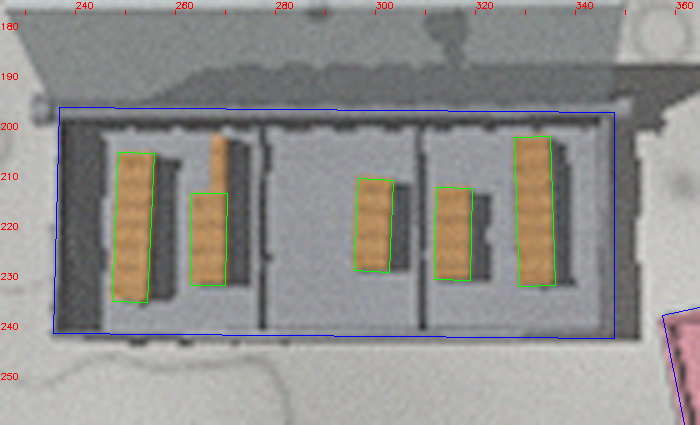

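View pics/t1.png

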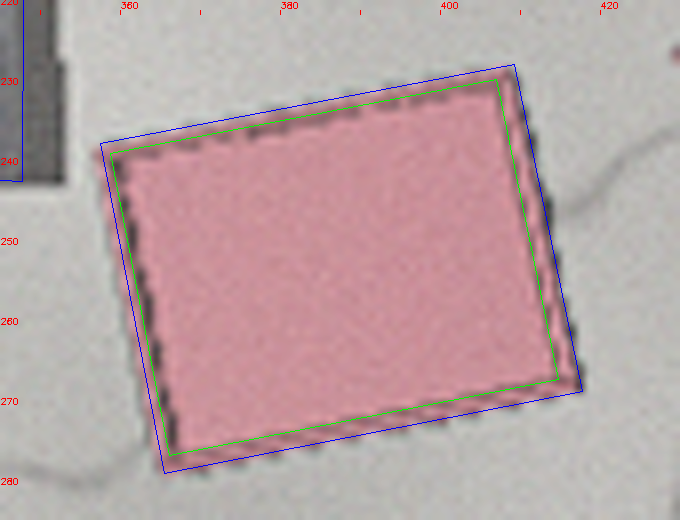

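View pics/p1.png

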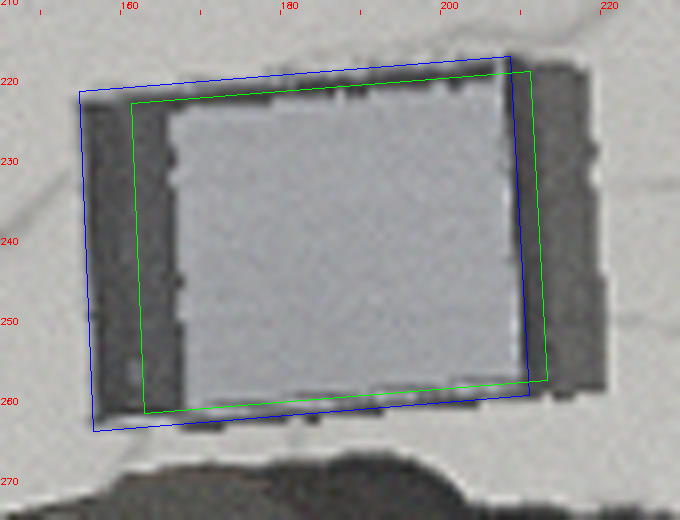

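The tray and pan fits overlay well, and so do all five bar outlines. I'll start with whole bar W2 at (558,-149).

>>> step_arm --pt "0.05 -0.1 0 0 0 0.02" --pt "0.1 -0.2 0 0 0 0.02" --pt "0.15 -0.3 0 0 0 0.02" --pt "0.2 -0.4 0 0 0 0.02" --pt "0.26 -0.5 0 0 0 0.02" --pt "0.31 -0.6 0 0 0 0.02" --pt "0.36 -0.7 -0.05 0 0 0.02" --pt "0.42 -0.8 -0.12 0 0 0.02" --pt "0.449 -0.85 -0.2 0 0 0.02" --pt "0.449 -0.85 -0.3 0 0 0.02" --pt "0.449 -0.85 -0.4 0 0 0.02" --pt "0.449 -0.85 -0.48 0 0 0.02" --jaw -0.06

```text
clock: 9.48
position: [556.8, -157.1, 79.3]
ee_rot: [1.0, 0.02, 0.001, 0.004]
contact_force: [0.3, 0.9, -0.3]
gripper_width: 40.1
```

>>> step_arm --pt "0 0 0 0 0 0" --pt "0 0 0 0 0 0" --pt "0 0 0 0 0 0"

```text
clock: 9.73
position: [558.3, -154.5, 83.0]
ee_rot: [1.0, 0.022, 0.002, 0.004]
contact_force: [0.4, 0.7, -0.0]
gripper_width: 40.0
```

```bash
python3 - <<'E'
from h import *
s=arm.read_state();print(s["position"].round(1),s["ee_rot"].round(3),s["gripper_width"])
crop(get("side"),250,130,370,260,5,"d1.png")
E
```

```text
[ 558.3 -154.5   83. ] [1.    0.022 0.002 0.004] 40.02053205428003
```

View pics/d1.png

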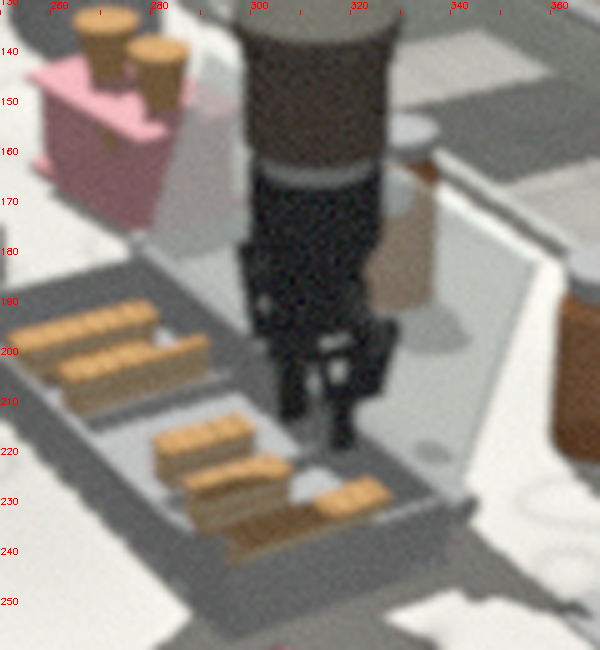

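>>> step_arm --pt "0 0.0125 0 0 0 0.006" --pt "0 0.0125 -0.06 0 0 0.006" --pt "0 0.0125 -0.11 0 0 0.006" --pt "0 0.0125 -0.15 0 0 0.006" --pt "0 0.0125 -0.168 0 0 0.006" --pt "0 0.0125 -0.168 0 0 0.006" --pt "0 0.0125 -0.168 0 0 0.006"

```text
clock: 10.37
position: [558.3, -148.1, 14.9]
ee_rot: [1.0, 0.028, 0.001, 0.004]
contact_force: [0.2, -0.1, 0.8]
gripper_width: 40.4
```

>>> step_arm --pt "0 0 0 0 0 0" --pt "0 0 0 0 0 0" --pt "0 0 0 0 0 0" --pt "0 0 0 0 0 0" --pt "0 0 0 0 0 0" --jaw -1

```text
clock: 10.78
position: [558.6, -148.4, 15.4]
ee_rot: [1.0, 0.028, 0.002, 0.004]
contact_force: [0.0, 1.9, 6.5]
gripper_width: 22.9
```

>>> step_arm --pt "0 0 0.04 0 0 0" --pt "0 0 0.1 0 0 0" --pt "0 0 0.18 0 0 0" --pt "0 0 0.25 0 0 0" --pt "-0.02 -0.06 0.28 0 0 0" --pt "-0.06 -0.15 0.28 0 0 0.02" --pt "-0.11 -0.24 0.28 0 0 0.04" --pt "-0.15 -0.33 0.28 0 0 0.06" --pt "-0.2 -0.42 0.28 0 0 0.08" --pt "-0.24 -0.51 0.28 0 0 0.097" --pt "-0.277 -0.578 0.28 0 0 0.097" --pt "-0.277 -0.578 0.28 0 0 0.097"

```text
clock: 11.78
position: [443.6, -383.6, 125.6]
ee_rot: [0.995, 0.1, 0.0, 0.004]
contact_force: [0.6, -0.5, -0.6]
gripper_width: 22.5
```

>>> step_arm --pt "0 0 0 0 0 0" --pt "0 0 0 0 0 0" --pt "0 0 0 0 0 0"

```text
clock: 12.03
position: [446.8, -378.9, 125.6]
ee_rot: [0.995, 0.104, 0.0, 0.004]
contact_force: [0.5, 1.3, -0.6]
gripper_width: 22.6
```

```bash
python3 - <<'E'
from h import *
s=arm.read_state();print(s["position"].round(1),s["ee_rot"].round(3),s["gripper_width"])
t=get("top");cv2.imwrite("pics/e1.png",t["image"][:,:,::-1])
crop(get("side"),240,100,380,330,3,"e2.png")
E
```

```text
[ 446.8 -378.9  125.6] [0.995 0.104 0.    0.004] 22.629937468199834
```

View pics/e1.png

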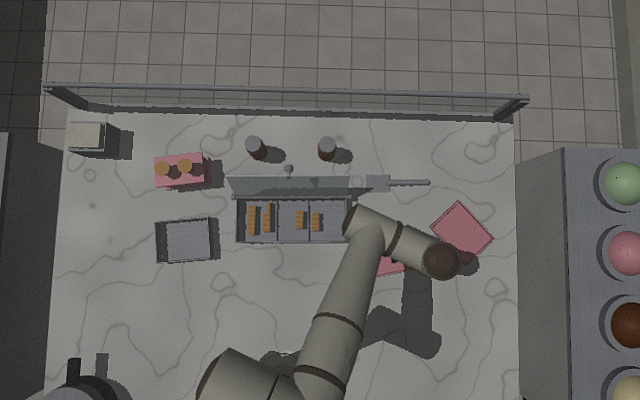

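View pics/e2.png

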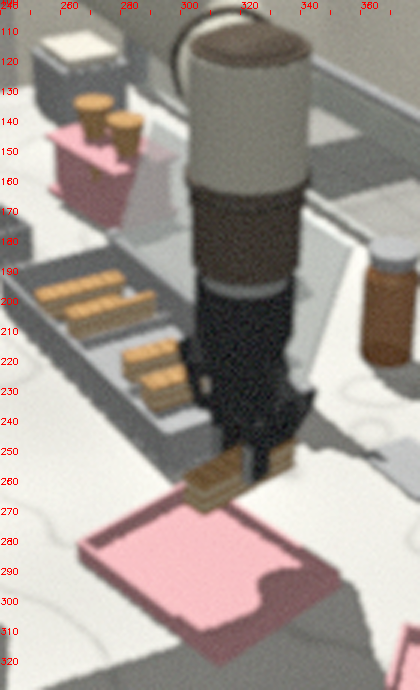

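>>> step_arm --pt "0 0 -0.07 0 0 0" --pt "0 0 -0.14 0 0 0" --pt "0 0 -0.2 0 0 0" --pt "0 0 -0.24 0 0 0" --pt "0 0 -0.26 0 0 0" --pt "0 0 -0.268 0 0 0" --pt "0 0 -0.268 0 0 0" --pt "0 0 -0.268 0 0 0"

```text
clock: 12.8
position: [447.4, -379.8, 19.2]
ee_rot: [0.995, 0.104, 0.001, 0.004]
contact_force: [-0.7, -0.4, 0.3]
gripper_width: 22.6
```

>>> step_arm --pt "0 0 0 0 0 0" --pt "0 0 0 0 0 0" --pt "0 0 0 0 0 0" --pt "0 0 0 0 0 0" --jaw -0.06

```text
clock: 13.13
position: [446.6, -379.8, 18.9]
ee_rot: [0.995, 0.103, 0.001, 0.004]
contact_force: [0.1, 0.5, 0.8]
gripper_width: 40.5
```

>>> step_arm --pt "0 0 0.08 0 0 0" --pt "0 0 0.17 0 0 0" --pt "0 0 0.25 0 0 0" --pt "0.02 0.07 0.27 0 0 -0.02" --pt "0.05 0.15 0.27 0 0 -0.05" --pt "0.08 0.24 0.27 0 0 -0.08" --pt "0.11 0.33 0.27 0 0 -0.11" --pt "0.14 0.42 0.27 0 0 -0.132" --pt "0.17 0.52 0.27 0 0 -0.132" --pt "0.2 0.61 0.27 0 0 -0.132" --pt "0.236 0.7125 0.27 0 0 -0.132" --pt "0.236 0.7125 0.2 0 0 -0.132"

```text
clock: 14.13
position: [547.8, -89.5, 103.7]
ee_rot: [1.0, 0.004, 0.008, 0.004]
contact_force: [1.5, -0.5, -0.1]
gripper_width: 40.7
```

>>> step_arm --pt "0 0 0 0 0 0" --pt "0 0 0 0 0 0" --pt "0 0 0 0 0 0" --pt "0 0 0 0 0 0"

```text
clock: 14.47
position: [541.1, -95.7, 99.3]
ee_rot: [1.0, -0.001, 0.001, 0.004]
contact_force: [-0.1, 0.1, 0.2]
gripper_width: 40.0
```

```bash
python3 - <<'E'
from h import *
s=arm.read_state();print(s["position"].round(1),s["ee_rot"].round(3),s["gripper_width"])
t=get("top")
crop(t,225,180,425,285,4,"f1.png",[(rect(440.4,-340.5,.209,140,180,20),(255,0,0)),(rect(447.5,-379.8,.209,100,24,33),(0,255,0))])
E
```

```text
[541.1 -95.7  99.3] [ 1.    -0.001  0.001  0.004] 39.99566827485774
```

View pics/f1.png

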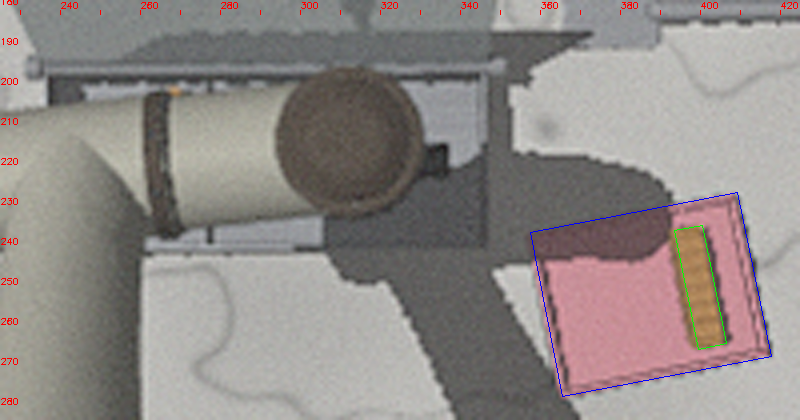

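W2 lies in the tray along its short sides. Next is the short bar S2.

>>> step_arm --pt "0 0.002 -0.07 0 0 0" --pt "0 0.002 -0.13 0 0 0" --pt "0 0.002 -0.18 0 0 0" --pt "0 0.002 -0.204 0 0 0" --pt "0 0.002 -0.204 0 0 0" --pt "0 0.002 -0.204 0 0 0"

```text
clock: 15.02
position: [541.3, -94.4, 17.2]
ee_rot: [1.0, -0.001, 0.0, 0.004]
contact_force: [0.6, -0.1, 0.3]
gripper_width: 40.4
```

>>> step_arm --pt "0 0 0 0 0 0" --pt "0 0 0 0 0 0" --pt "0 0 0 0 0 0" --pt "0 0 0 0 0 0" --pt "0 0 0 0 0 0" --jaw -1

```text
clock: 15.43
position: [541.8, -94.0, 17.9]
ee_rot: [1.0, -0.0, 0.001, 0.004]
contact_force: [-0.6, -0.8, 5.9]
gripper_width: 22.2
```

>>> step_arm --pt "0 0 0.05 0 0 0" --pt "0 0 0.12 0 0 0" --pt "0 0 0.2 0 0 0" --pt "0 0.05 0.27 0 0 0" --pt "-0.02 0.14 0.28 0 0 0.02" --pt "-0.04 0.24 0.28 0 0 0.04" --pt "-0.06 0.34 0.28 0 0 0.067" --pt "-0.08 0.44 0.28 0 0 0.067" --pt "-0.1 0.54 0.28 0 0 0.067" --pt "-0.12 0.64 0.28 0 0 0.067" --pt "-0.14 0.74 0.28 0 0 0.067" --pt "-0.16 0.84 0.28 0 0 0.067"

```text
clock: 16.43
position: [475.6, 244.0, 128.7]
ee_rot: [0.999, 0.052, 0.0, 0.004]
contact_force: [0.5, -0.1, -0.3]
gripper_width: 22.2
```

```bash
python3 - <<'E'
from h import *
s=arm.read_state();print(s["position"].round(1),s["ee_rot"].round(3),s["gripper_width"])
t=get("top")
crop(t,145,180,370,275,3,"g1.png",[(rect(469,342.3,.106,140,180,45),(255,0,0))])
E
```

```text
[475.6 244.  128.7] [0.999 0.052 0.    0.004] 22.20805139405337
```

View pics/g1.png

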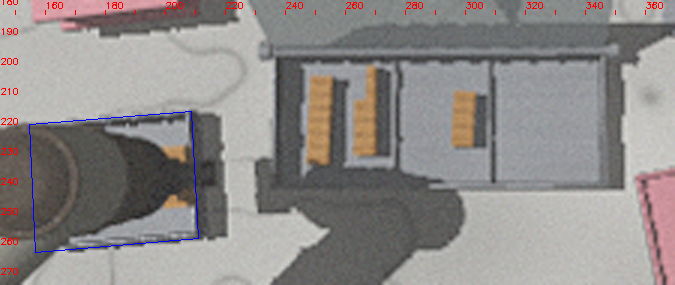

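>>> step_arm --pt "-0.003 0.08 0 0 0 0" --pt "-0.007 0.129 0 0 0 0" --pt "-0.007 0.129 0 0 0 0" --pt "-0.007 0.129 0 0 0 0" --pt "-0.007 0.129 -0.06 0 0 0"

```text
clock: 16.9
position: [476.2, 295.6, 108.4]
ee_rot: [0.999, 0.053, 0.004, 0.001]
contact_force: [0.7, 0.8, 0.2]
gripper_width: 23.0
```

>>> step_arm --pt "0 0 -0.07 0 0 0" --pt "0 0 -0.13 0 0 0" --pt "0 0 -0.18 0 0 0" --pt "0 0 -0.205 0 0 0" --pt "0 0 -0.212 0 0 0" --pt "0 0 -0.212 0 0 0" --pt "0 0 -0.212 0 0 0"

```text
clock: 17.48
position: [474.8, 294.1, 20.8]
ee_rot: [0.999, 0.052, 0.001, 0.003]
contact_force: [-0.5, 0.3, 0.1]
gripper_width: 22.4
```

>>> step_arm --pt "0 0 0 0 0 0" --pt "0 0 0 0 0 0" --pt "0 0 0 0 0 0" --pt "0 0 0 0 0 0" --jaw -0.2

```text
clock: 17.82
position: [474.2, 294.1, 20.4]
ee_rot: [0.999, 0.052, 0.001, 0.003]
contact_force: [-0.2, -0.0, -0.0]
gripper_width: 34.4
```

>>> step_arm --pt "0 0 0.08 0 0 0" --pt "0 0 0.17 0 0 0" --pt "0 0 0.25 0 0 0" --pt "0.02 -0.09 0.275 0 0 -0.02" --pt "0.04 -0.19 0.275 0 0 -0.05" --pt "0.06 -0.29 0.275 0 0 -0.075" --pt "0.08 -0.39 0.275 0 0 -0.075" --pt "0.1 -0.49 0.275 0 0 -0.075" --pt "0.13 -0.59 0.275 0 0 -0.075" --pt "0.15 -0.69 0.275 0 0 -0.075" --pt "0.17 -0.79 0.25 0 0 -0.075" --pt "0.179 -0.839 0.2 0 0 -0.075"

```text
clock: 18.82
position: [548.0, -45.1, 102.1]
ee_rot: [1.0, -0.008, 0.003, 0.004]
contact_force: [-0.5, 1.4, 0.2]
gripper_width: 34.0
```

>>> step_arm --pt "0 0 0 0 0 0" --pt "0 0 0 0 0 0" --pt "0 0 0 0 0 0" --pt "0 0 0 0 0 0" --jaw -0.06

```text
clock: 19.15
position: [546.2, -40.8, 100.7]
ee_rot: [1.0, -0.006, 0.001, 0.004]
contact_force: [0.4, -0.6, 0.5]
gripper_width: 39.6
```

>>> step_arm --pt "0 -0.001 -0.07 0 0 0" --pt "0 -0.001 -0.13 0 0 0" --pt "0 -0.001 -0.18 0 0 0" --pt "0 -0.001 -0.207 0 0 0" --pt "0 -0.001 -0.207 0 0 0" --pt "0 -0.001 -0.207 0 0 0"

```text
clock: 19.65
position: [546.1, -41.4, 17.5]
ee_rot: [1.0, -0.006, 0.0, 0.004]
contact_force: [-0.0, -0.4, 0.7]
gripper_width: 40.3
```

>>> step_arm --pt "0 0 0 0 0 0" --pt "0 0 0 0 0 0" --pt "0 0 0 0 0 0" --pt "0 0 0 0 0 0" --pt "0 0 0 0 0 0" --jaw -1

```text
clock: 20.07
position: [547.0, -41.8, 18.7]
ee_rot: [1.0, -0.006, 0.002, 0.003]
contact_force: [-0.3, 1.3, 6.0]
gripper_width: 22.1
```

```bash
python3 - <<'E'
from h import *
t=get("top")
crop(t,145,200,235,275,6,"g2.png",[(rect(469,342.3,.106,140,180,45),(255,0,0))])
E
```

```text
(no output)
```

View pics/g2.png

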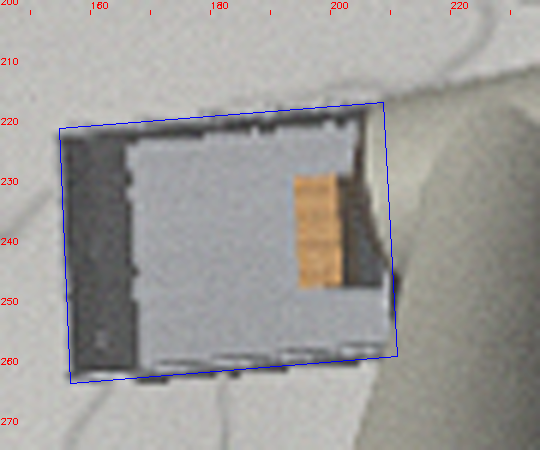

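>>> step_arm --pt "0 0 0.05 0 0 0" --pt "0 0 0.12 0 0 0" --pt "0 0 0.2 0 0 0" --pt "0 0.05 0.27 0 0 0" --pt "-0.02 0.14 0.28 0 0 0.02" --pt "-0.04 0.24 0.28 0 0 0.04" --pt "-0.06 0.34 0.28 0 0 0.075" --pt "-0.08 0.44 0.28 0 0 0.075" --pt "-0.1 0.54 0.28 0 0 0.075" --pt "-0.13 0.64 0.28 0 0 0.075" --pt "-0.15 0.74 0.28 0 0 0.075" --pt "-0.17 0.84 0.28 0 0 0.075"

```text
clock: 21.12
position: [476.5, 295.4, 129.5]
ee_rot: [0.999, 0.052, 0.0, 0.004]
contact_force: [1.7, 0.0, 0.0]
gripper_width: 22.4
```

>>> step_arm --pt "-0.015 0.09 0 0 0 0" --pt "-0.025 0.127 0 0 0 0" --pt "-0.025 0.127 0 0 0 0" --pt "-0.025 0.127 -0.06 0 0 0" --pt "-0.025 0.127 -0.06 0 0 0"

```text
clock: 21.53
position: [465.4, 341.9, 101.7]
ee_rot: [0.999, 0.051, -0.003, 0.006]
contact_force: [-0.5, -0.6, -1.6]
gripper_width: 22.7
```

>>> step_arm --pt "0 0 0 0 0 0" --pt "0 0 -0.07 0 0 0" --pt "0 0 -0.13 0 0 0" --pt "0 0 -0.18 0 0 0" --pt "0 0 -0.205 0 0 0" --pt "0 0 -0.213 0 0 0" --pt "0 0 -0.213 0 0 0" --pt "0 0 -0.213 0 0 0"

```text
clock: 22.2
position: [468.5, 345.1, 21.2]
ee_rot: [0.999, 0.052, 0.001, 0.003]
contact_force: [0.8, 0.9, 0.4]
gripper_width: 22.3
```

>>> step_arm --pt "0 0 0 0 0 0" --pt "0 0 0 0 0 0" --pt "0 0 0 0 0 0" --pt "0 0 0 0 0 0" --jaw -0.2

```text
clock: 22.53
position: [467.8, 344.9, 20.4]
ee_rot: [0.999, 0.052, 0.001, 0.003]
contact_force: [0.1, 0.4, -0.1]
gripper_width: 34.0
```

>>> step_arm --pt "0 0 0.08 0 0 0" --pt "0 0 0.17 0 0 0" --pt "0 0 0.25 0 0 0" --pt "0.02 -0.09 0.275 0 0 -0.02" --pt "0.04 -0.19 0.275 0 0 -0.053" --pt "0.07 -0.29 0.275 0 0 -0.053" --pt "0.1 -0.39 0.275 0 0 -0.053" --pt "0.13 -0.49 0.275 0 0 -0.053" --pt "0.16 -0.59 0.275 0 0 -0.053" --pt "0.187 -0.69 0.25 0 0 -0.053" --pt "0.187 -0.69 0.2 0 0 -0.053" --pt "0.187 -0.69 0.2 0 0 -0.053"

```text
clock: 23.53
position: [540.3, 65.6, 96.9]
ee_rot: [1.0, 0.008, -0.003, 0.005]
contact_force: [-0.7, 0.3, 0.0]
gripper_width: 34.2
```

>>> step_arm --pt "0 0 0 0 0 0" --pt "0 0 0 0 0 0" --pt "0 0 0 0 0 0" --jaw -0.1

```text
clock: 23.78
position: [542.9, 70.0, 100.9]
ee_rot: [1.0, 0.012, 0.001, 0.004]
contact_force: [0.8, 0.5, 0.1]
gripper_width: 38.6
```

>>> step_arm --pt "0 -0.001 -0.07 0 0 0" --pt "0 -0.001 -0.13 0 0 0" --pt "0 -0.001 -0.18 0 0 0" --pt "0 -0.001 -0.207 0 0 0" --pt "0 -0.001 -0.207 0 0 0" --pt "0 -0.001 -0.207 0 0 0"

```text
clock: 24.28
position: [542.8, 69.0, 17.5]
ee_rot: [1.0, 0.012, 0.0, 0.004]
contact_force: [1.0, 0.0, 0.4]
gripper_width: 38.8
```

>>> step_arm --pt "0 0 0 0 0 0" --pt "0 0 0 0 0 0" --pt "0 0 0 0 0 0" --pt "0 0 0 0 0 0" --pt "0 0 0 0 0 0" --jaw -1

```text
clock: 24.7
position: [543.7, 68.9, 18.7]
ee_rot: [1.0, 0.011, 0.002, 0.003]
contact_force: [-0.9, 1.9, 6.2]
gripper_width: 22.2
```

```bash
python3 - <<'E'
from h import *
t=get("top")
crop(t,145,200,275,275,6,"g3.png",[(rect(469,342.3,.106,140,180,45),(255,0,0))])
E
```

```text
(no output)
```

View pics/g3.png

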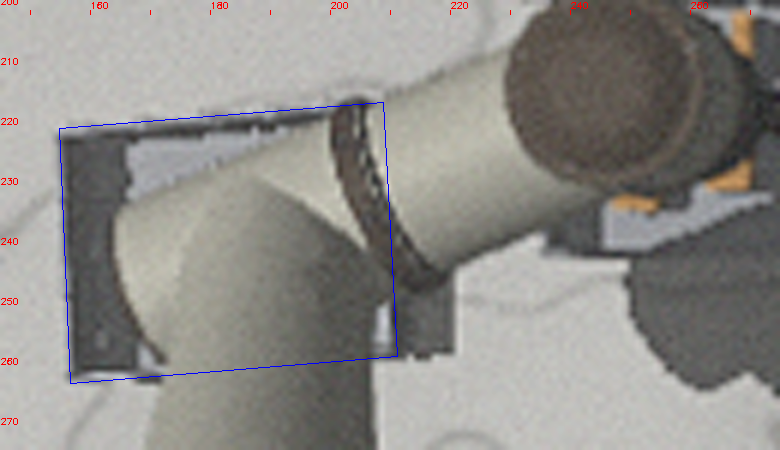

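>>> step_arm --pt "0 0 0.05 0 0 0" --pt "0 0 0.12 0 0 0" --pt "0 0 0.2 0 0 0" --pt "0 0.05 0.27 0 0 0" --pt "-0.03 0.14 0.28 0 0 0.02" --pt "-0.06 0.24 0.28 0 0 0.053" --pt "-0.09 0.34 0.28 0 0 0.053" --pt "-0.12 0.44 0.28 0 0 0.053" --pt "-0.15 0.54 0.28 0 0 0.053" --pt "-0.18 0.64 0.28 0 0 0.053" --pt "-0.21 0.74 0.28 0 0 0.053" --pt "-0.225 0.807 0.28 0 0 0.053"

```text
clock: 25.75
position: [451.0, 394.1, 129.5]
ee_rot: [0.999, 0.053, 0.001, 0.003]
contact_force: [0.8, -0.4, 0.0]
gripper_width: 22.5
```

>>> step_arm --pt "0 0 0 0 0 0" --pt "0 0 0 0 0 0" --pt "0 0 -0.06 0 0 0" --pt "0 0 -0.06 0 0 0" --pt "0 0 -0.06 0 0 0"

```text
clock: 26.17
position: [452.0, 388.9, 104.1]
ee_rot: [0.999, 0.052, -0.001, 0.005]
contact_force: [0.4, -0.0, 1.7]
gripper_width: 22.0
```

```bash
python3 - <<'E'
from h import *
t=get("side")
crop(t,170,80,300,220,4,"g4.png",[(rect(469,342.3,.106,140,180,45),(255,0,0))])
E
```

```text
(no output)
```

View pics/g4.png

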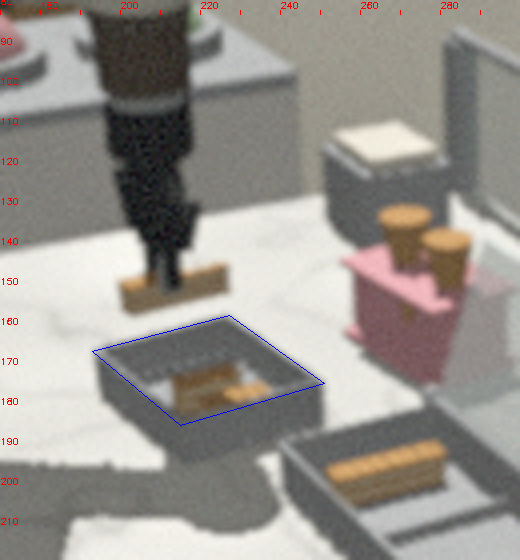

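>>> step_arm --pt "0 0 0 0 0 0" --pt "0 0 -0.06 0 0 0" --pt "0 0 -0.12 0 0 0" --pt "0 0 -0.12 0 0 0"

```text
clock: 26.55
position: [450.8, 388.4, 53.8]
ee_rot: [0.999, 0.051, -0.002, 0.006]
contact_force: [-0.2, -0.3, -0.8]
gripper_width: 22.2
```

>>> step_arm --pt "0 0 0 0 0 0" --pt "0 0 0 0 0 0"

```text
clock: 26.72
position: [453.3, 391.6, 58.6]
ee_rot: [0.999, 0.052, 0.001, 0.003]
contact_force: [0.4, -1.4, -0.2]
gripper_width: 22.6
```

Settled on target. I'll lower and release.

>>> step_arm --pt "0 0 -0.04 0 0 0" --pt "0 0 -0.07 0 0 0" --pt "0 0 -0.09 0 0 0" --pt "0 0 -0.095 0 0 0" --pt "0 0 -0.095 0 0 0" --pt "0 0 -0.095 0 0 0"

```text
clock: 27.22
position: [452.9, 391.6, 20.0]
ee_rot: [0.999, 0.052, 0.001, 0.003]
contact_force: [0.2, 0.6, 0.1]
gripper_width: 22.3
```

>>> step_arm --pt "0 0 0 0 0 0" --pt "0 0 0 0 0 0" --pt "0 0 0 0 0 0" --pt "0 0 0 0 0 0" --jaw -0.2

```text
clock: 27.55
position: [452.5, 391.1, 19.4]
ee_rot: [0.999, 0.052, 0.0, 0.004]
contact_force: [0.3, 0.2, 1.1]
gripper_width: 34.2
```

>>> step_arm --pt "0 0 0.08 0 0 0" --pt "0 0 0.17 0 0 0" --pt "0 0 0.25 0 0 0" --pt "0.02 -0.07 0.275 0 0 -0.02" --pt "0.05 -0.15 0.275 0 0 -0.05" --pt "0.08 -0.25 0.275 0 0 -0.067" --pt "0.11 -0.35 0.275 0 0 -0.067" --pt "0.14 -0.45 0.275 0 0 -0.067" --pt "0.17 -0.55 0.275 0 0 -0.067" --pt "0.2 -0.63 0.25 0 0 -0.067" --pt "0.22 -0.678 0.2 0 0 -0.067" --pt "0.22 -0.678 0.2 0 0 -0.067"

```text
clock: 28.55
position: [539.0, 115.4, 96.0]
ee_rot: [1.0, -0.003, -0.003, 0.005]
contact_force: [-0.6, 0.0, -0.4]
gripper_width: 34.3
```

>>> step_arm --pt "0 0 0 0 0 0" --pt "0 0 0 0 0 0" --pt "0 0 0 0 0 0" --pt "0 0 0 0 0 0" --jaw -0.06

```text
clock: 28.88
position: [540.6, 121.1, 99.8]
ee_rot: [1.0, 0.001, 0.001, 0.003]
contact_force: [-0.3, 0.2, -0.1]
gripper_width: 40.2
```

```bash
python3 - <<'E'
from h import *
print(arm.read_state()["position"].round(1))
t=get("top")
crop(t,145,180,425,285,2,"g5.png",[(rect(469,342.3,.106,140,180,45),(255,0,0)),(rect(440.4,-340.5,.209,140,180,20),(255,0,0))])
E
```

```text
[540.6 121.1  99.8]
```

View pics/g5.png

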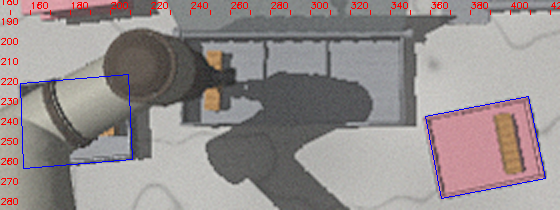

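>>> step_arm --pt "0 -0.002 -0.07 0 0 0" --pt "0 -0.002 -0.13 0 0 0" --pt "0 -0.002 -0.18 0 0 0" --pt "0 -0.002 -0.207 0 0 0" --pt "0 -0.002 -0.207 0 0 0" --pt "0 -0.002 -0.207 0 0 0"

```text
clock: 29.43
position: [540.6, 119.5, 16.4]
ee_rot: [1.0, 0.0, 0.0, 0.004]
contact_force: [0.1, 1.6, 0.6]
gripper_width: 39.6
```

>>> step_arm --pt "0 0 0 0 0 0" --pt "0 0 0 0 0 0" --pt "0 0 0 0 0 0" --pt "0 0 0 0 0 0" --pt "0 0 0 0 0 0" --jaw -1

```text
clock: 29.85
position: [541.5, 119.6, 17.8]
ee_rot: [1.0, -0.0, 0.002, 0.003]
contact_force: [-1.2, 0.4, 5.8]
gripper_width: 22.9
```

>>> step_arm --pt "0 0 0.05 0 0 0" --pt "0 0 0.12 0 0 0" --pt "0 0 0.2 0 0 0" --pt "0 -0.05 0.27 0 0 0" --pt "-0.02 -0.14 0.28 0 0 0.02" --pt "-0.04 -0.24 0.28 0 0 0.05" --pt "-0.06 -0.34 0.28 0 0 0.08" --pt "-0.08 -0.44 0.28 0 0 0.11" --pt "-0.11 -0.54 0.28 0 0 0.133" --pt "-0.14 -0.64 0.28 0 0 0.133" --pt "-0.17 -0.74 0.28 0 0 0.133" --pt "-0.2 -0.84 0.28 0 0 0.133"

```text
clock: 30.85
position: [459.3, -218.4, 128.5]
ee_rot: [0.995, 0.104, 0.001, 0.004]
contact_force: [0.8, 0.2, 0.2]
gripper_width: 22.4
```

>>> step_arm --pt "-0.03 -0.09 0 0 0 0" --pt "-0.06 -0.17 0 0 0 0" --pt "-0.074 -0.21 0 0 0 0" --pt "-0.074 -0.21 0 0 0 0" --pt "-0.074 -0.21 0 0 0 0" --pt "-0.074 -0.21 0 0 0 0" --pt "-0.074 -0.21 0 0 0 0"

```text
clock: 31.43
position: [431.2, -299.8, 128.3]
ee_rot: [0.994, 0.105, 0.0, 0.004]
contact_force: [0.5, -0.6, -0.2]
gripper_width: 22.8
```

```bash
python3 - <<'E'
from h import *
s=arm.read_state();print(s["position"].round(1),s["ee_rot"].round(3),s["gripper_width"])
B=[(rect(440.4,-340.5,.209,140,180,20),(255,0,0)),(rect(447.5,-379.8,.209,100,24,33),(0,255,0))]
crop(get("top"),340,200,430,285,5,"i1.png",B)
crop(get("side"),250,190,370,330,5,"i2.png",B)
E
```

```text
[ 431.2 -299.8  128.3] [0.994 0.105 0.    0.004] 22.77353035175881
```

View pics/i2.png

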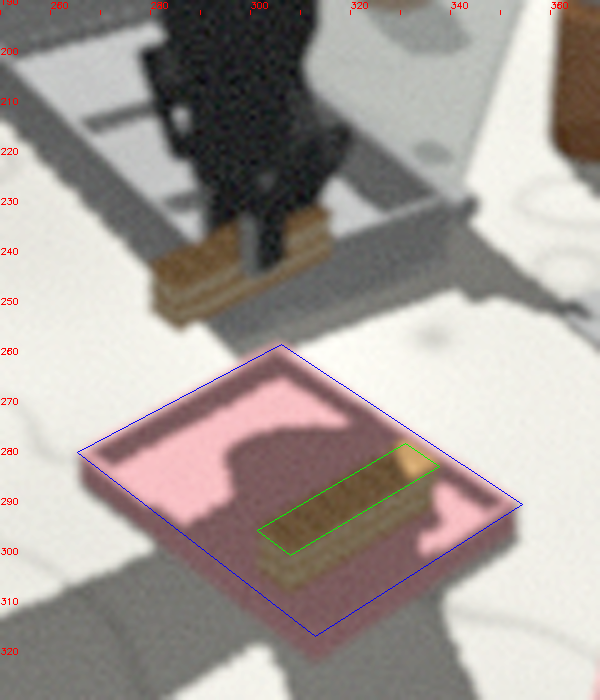

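>>> step_arm --pt "0 -0.002 -0.07 0 0 0" --pt "0 -0.002 -0.14 0 0 0" --pt "0 -0.002 -0.2 0 0 0" --pt "0 -0.002 -0.245 0 0 0" --pt "0 -0.002 -0.265 0 0 0" --pt "0 -0.002 -0.272 0 0 0" --pt "0 -0.002 -0.272 0 0 0" --pt "0 -0.002 -0.272 0 0 0"

```text
clock: 32.2
position: [431.9, -301.4, 20.2]
ee_rot: [0.995, 0.105, 0.001, 0.004]
contact_force: [0.1, 0.3, 0.2]
gripper_width: 22.8
```

>>> step_arm --pt "0 0 0 0 0 0" --pt "0 0 0 0 0 0" --pt "0 0 0 0 0 0" --pt "0 0 0 0 0 0" --jaw -0.06

```text
clock: 32.53
position: [431.2, -301.6, 19.8]
ee_rot: [0.995, 0.104, 0.001, 0.004]
contact_force: [-0.4, 0.2, 0.1]
gripper_width: 40.2
```

>>> step_arm --pt "0 0 0.08 0 0 0" --pt "0 0 0.18 0 0 0" --pt "0 0 0.28 0 0 0" --pt "0 0 0.38 0 0 0" --pt "0 0.06 0.46 0 0 -0.02" --pt "0.02 0.14 0.52 0 0 -0.04" --pt "0.05 0.24 0.58 0 0 -0.07" --pt "0.07 0.34 0.6 0 0 -0.1" --pt "0.1 0.44 0.6 0 0 -0.12" --pt "0.12 0.54 0.6 0 0 -0.12" --pt "0.14 0.64 0.6 0 0 -0.12" --pt "0.157 0.716 0.6 0 0 -0.12"

```text
clock: 33.53
position: [493.5, -12.7, 259.9]
ee_rot: [1.0, 0.01, 0.001, 0.004]
contact_force: [0.5, -0.1, 0.1]
gripper_width: 40.0
```

>>> step_arm --pt "0 0 0 0 0 0" --pt "0 0 0 0 0 0" --pt "0 0 0 0 0 0" --jaw 1

```text
clock: 33.78
position: [493.3, -15.1, 259.3]
ee_rot: [1.0, 0.01, -0.0, 0.004]
contact_force: [-0.8, -0.5, 0.3]
gripper_width: 74.7
```

```bash
python3 - <<'E'
from h import *
s=arm.read_state();print(s["position"].round(1),s["ee_rot"].round(3),s["gripper_width"])
t=get("top");sd=get("side")
crop(t,225,120,425,290,4,"j1.png",[(rect(440.4,-340.5,.209,140,180,20),(255,0,0)),(rect(447.5,-379.8,.209,100,24,33),(0,255,0)),(rect(431.9,-301.4,.209,100,24,33),(0,255,0))])
crop(sd,180,100,380,330,2,"j2.png")
for u,v in((288,168.5),(288.5,170)): print(unp(t,u,v,150))
E
```

```text
[493.3 -15.1 259.3] [ 1.     0.01  -0.     0.004] 74.71066417309076
[697.04858893  -8.77892632 150.        ]
[692.41163224 -10.46753082 150.        ]
```

View pics/j1.png

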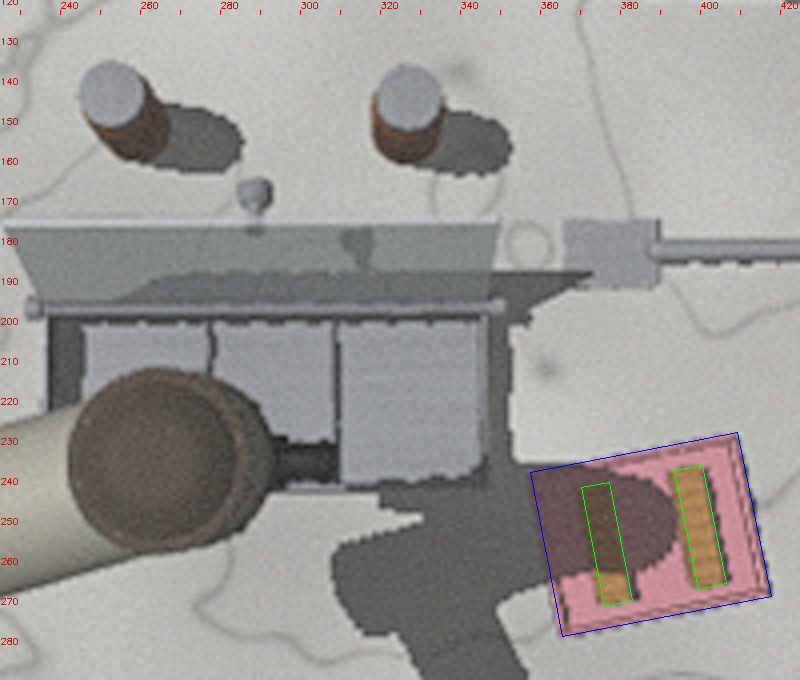

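View pics/j2.png

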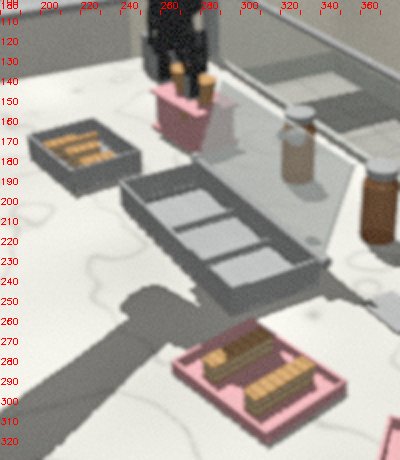

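>>> step_arm --pt "0.08 0 0 0 0 0" --pt "0.16 0 0 0 0 0" --pt "0.25 0.003 0 0 0.05 0" --pt "0.34 0.005 0 0 0.1 0" --pt "0.43 0.008 0 0 0.16 0" --pt "0.52 0.008 0 0 0.22 0" --pt "0.57 0.008 0 0 0.255 0" --pt "0.57 0.008 0 0 0.255 0" --pt "0.57 0.008 0 0 0.255 0" --pt "0.57 0.008 -0.08 0 0.255 0" --pt "0.57 0.008 -0.08 0 0.255 0"

```text
clock: 34.8
position: [719.5, -13.0, 223.9]
ee_rot: [0.979, 0.01, -0.202, 0.001]
contact_force: [0.0, 0.1, -2.0]
gripper_width: 85.5
```

>>> step_arm --pt "0 0 0 0 0 0" --pt "0 0 0 0 0 0" --pt "0 0 0 0 0 0"

```text
clock: 35.05
position: [721.6, -12.4, 231.5]
ee_rot: [0.98, 0.01, -0.196, 0.002]
contact_force: [-0.6, -0.7, 0.1]
gripper_width: 85.6
```

>>> step_arm --pt "0 0.002 -0.05 0 0.004 0" --pt "0 0.002 -0.094 0 0.004 0" --pt "-0.012 0.002 -0.125 0 0.004 0" --pt "-0.026 0.002 -0.16 0 0.004 0" --pt "-0.042 0.002 -0.2 0 0.004 0" --pt "-0.054 0.002 -0.23 0 0.004 0" --pt "-0.063 0.002 -0.248 0 0.004 0" --pt "-0.063 0.002 -0.248 0 0.004 0" --pt "-0.063 0.002 -0.248 0 0.004 0"

```text
clock: 35.8
position: [696.9, -11.1, 129.8]
ee_rot: [0.98, 0.011, -0.201, 0.002]
contact_force: [0.2, -0.1, 1.4]
gripper_width: 85.5
```

```bash
python3 - <<'E'
from h import *
t=get("top");sd=get("side")
crop(sd,270,80,370,240,5,"k2.png")
E
```

```text
(no output)
```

View pics/k2.png

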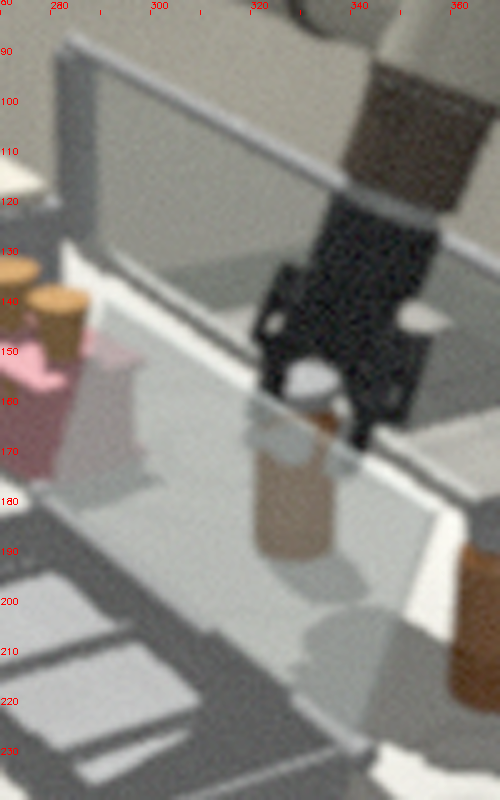

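Fingers straddle the knob. I'll close on it.

>>> step_arm --pt "0 0 0 0 0 0" --pt "0 0 0 0 0 0" --pt "0 0 0 0 0 0" --pt "0 0 0 0 0 0" --pt "0 0 0 0 0 0" --pt "0 0 0 0 0 0" --pt "0 0 0 0 0 0" --pt "0 0 0 0 0 0" --jaw -1

```text
clock: 36.57
position: [696.7, -11.5, 128.5]
ee_rot: [0.979, 0.01, -0.202, 0.002]
contact_force: [0.6, -2.3, 1.5]
gripper_width: 25.7
```

```bash
python3 -c "
from h import *
phi=lambda t:min(max(t*.4,0),.4)
swing(1.89,1.3,12,phi);swing(1.3,.65,12,phi);swing(.65,0,12,phi)"
```

```text
[-0.012, -0.0, 0.01, -0.0, 0.0, 0.0], [-0.025, -0.001, 0.019, -0.0, 0.0, 0.0], [-0.039, -0.001, 0.027, -0.0, 0.0, 0.0], [-0.052, -0.001, 0.035, -0.0, 0.0, 0.0], [-0.066, -0.001, 0.042, -0.0, 0.0, 0.0], [-0.081, -0.002, 0.048, -0.0, 0.0, 0.0], [-0.095, -0.002, 0.054, -0.0, 0.0, 0.0], [-0.11, -0.002, 0.059, -0.0, 0.0, 0.0], [-0.126, -0.003, 0.063, -0.0, 0.0, 0.0], [-0.141, -0.003, 0.066, -0.0, 0.0, 0.0], [-0.156, -0.003, 0.069, -0.0, 0.0, 0.0], [-0.172, -0.003, 0.071, -0.0, 0.0, 0.0], 
[-0.017, -0.0, 0.001, -0.0, 0.0, 0.0], [-0.035, -0.001, 0.001, -0.0, 0.0, 0.0], [-0.052, -0.001, 0.001, -0.0, 0.0, 0.0], [-0.069, -0.001, -0.001, -0.0, 0.0, 0.0], [-0.086, -0.002, -0.003, -0.0, 0.0, 0.0], [-0.103, -0.002, -0.007, 0.0, -0.006, 0.0], [-0.119, -0.002, -0.012, 0.0, -0.02, 0.0], [-0.134, -0.003, -0.017, 0.001, -0.034, 0.0], [-0.15, -0.003, -0.024, 0.001, -0.048, 0.0], [-0.164, -0.003, -0.031, 0.001, -0.062, 0.0], [-0.179, -0.004, -0.039, 0.002, -0.075, 0.0], [-0.193, -0.004, -0.048, 0.002, -0.089, 0.0], 
[-0.014, -0.0, -0.01, 0.0, -0.014, 0.0], [-0.026, -0.001, -0.02, 0.001, -0.028, 0.0], [-0.039, -0.001, -0.031, 0.001, -0.041, 0.0], [-0.051, -0.001, -0.043, 0.001, -0.055, 0.0], [-0.062, -0.001, -0.056, 0.001, -0.069, 0.0], [-0.072, -0.001, -0.069, 0.002, -0.083, 0.0], [-0.082, -0.002, -0.083, 0.002, -0.097, 0.0], [-0.091, -0.002, -0.097, 0.002, -0.11, 0.0], [-0.099, -0.002, -0.112, 0.002, -0.124, 0.0], [-0.106, -0.002, -0.127, 0.003, -0.138, 0.0], [-0.113, -0.002, -0.143, 0.003, -0.152, 0.0], [-0.118, -0.002, -0.159, 0.003, -0.165, 0.0],
```

>>> step_arm --pt "-0.012 0 0.01 0 0 0" --pt "-0.025 -0.001 0.019 0 0 0" --pt "-0.039 -0.001 0.027 0 0 0" --pt "-0.052 -0.001 0.035 0 0 0" --pt "-0.066 -0.001 0.042 0 0 0" --pt "-0.081 -0.002 0.048 0 0 0" --pt "-0.095 -0.002 0.054 0 0 0" --pt "-0.11 -0.002 0.059 0 0 0" --pt "-0.126 -0.003 0.063 0 0 0" --pt "-0.141 -0.003 0.066 0 0 0" --pt "-0.156 -0.003 0.069 0 0 0" --pt "-0.172 -0.003 0.071 0 0 0"

```text
clock: 37.57
position: [627.9, -13.5, 156.9]
ee_rot: [0.98, 0.01, -0.201, 0.002]
contact_force: [3.4, -6.9, -2.1]
gripper_width: 25.7
```

>>> step_arm --pt "-0.017 0 0.001 0 0 0" --pt "-0.035 -0.001 0.001 0 0 0" --pt "-0.052 -0.001 0.001 0 0 0" --pt "-0.069 -0.001 -0.001 0 0 0" --pt "-0.086 -0.002 -0.003 0 0 0" --pt "-0.103 -0.002 -0.007 0 -0.006 0" --pt "-0.119 -0.002 -0.012 0 -0.02 0" --pt "-0.134 -0.003 -0.017 0.001 -0.034 0" --pt "-0.15 -0.003 -0.024 0.001 -0.048 0" --pt "-0.164 -0.003 -0.031 0.001 -0.062 0" --pt "-0.179 -0.004 -0.039 0.002 -0.075 0" --pt "-0.193 -0.004 -0.048 0.002 -0.089 0"

```text
clock: 38.57
position: [551.1, -15.7, 138.6]
ee_rot: [0.991, 0.011, -0.131, 0.002]
contact_force: [3.6, -8.0, -0.8]
gripper_width: 25.8
```

>>> step_arm --pt "-0.014 0 -0.01 0 -0.014 0" --pt "-0.026 -0.001 -0.02 0.001 -0.028 0" --pt "-0.039 -0.001 -0.031 0.001 -0.041 0" --pt "-0.051 -0.001 -0.043 0.001 -0.055 0" --pt "-0.062 -0.001 -0.056 0.001 -0.069 0" --pt "-0.072 -0.001 -0.069 0.002 -0.083 0" --pt "-0.082 -0.002 -0.083 0.002 -0.097 0" --pt "-0.091 -0.002 -0.097 0.002 -0.11 0" --pt "-0.099 -0.002 -0.112 0.002 -0.124 0" --pt "-0.106 -0.002 -0.127 0.003 -0.138 0" --pt "-0.109 -0.002 -0.135 0.003 -0.145 0" --pt "-0.113 -0.002 -0.143 0.003 -0.152 0"

```text
clock: 39.57
position: [505.1, -17.0, 81.4]
ee_rot: [1.0, 0.011, -0.013, 0.001]
contact_force: [3.8, -14.0, 2.0]
gripper_width: 25.7
```

>>> step_arm --pt "0 0 0 0 0 0" --pt "0 0 0 0 0 0"

```text
clock: 39.73
position: [504.8, -17.0, 81.0]
ee_rot: [1.0, 0.011, -0.014, 0.001]
contact_force: [4.5, -13.0, -0.3]
gripper_width: 25.4
```

>>> step_arm --pt "-0.002 0 -0.005 0 -0.004 0" --pt "-0.003 0 -0.01 0 -0.008 0" --pt "-0.003 0 -0.01 0 -0.008 0"

```text
clock: 39.98
position: [503.4, -17.0, 77.0]
ee_rot: [1.0, 0.011, -0.008, 0.001]
contact_force: [3.8, -13.8, -0.7]
gripper_width: 25.8
```

>>> step_arm --pt "-0.001 0 -0.005 0 -0.004 0" --pt "-0.002 0 -0.01 0 -0.008 0" --pt "-0.002 0 -0.01 0 -0.008 0"

```text
clock: 40.23
position: [502.4, -17.1, 73.7]
ee_rot: [1.0, 0.011, -0.002, 0.002]
contact_force: [1.0, -13.8, 4.9]
gripper_width: 25.8
```

>>> step_arm --pt "0 0 -0.005 0 0 0" --pt "0 0 -0.008 0 0 0" --pt "0 0 -0.008 0 0 0"

```text
clock: 40.48
position: [502.4, -17.1, 73.4]
ee_rot: [1.0, 0.012, -0.002, 0.002]
contact_force: [-5.4, -11.3, 25.3]
gripper_width: 25.6
```

A 25 N reaction with no further motion means the lid is on its stop. I'll relieve the push, release and retreat.

>>> step_arm --pt "0 0 0.006 0 0 0" --pt "0 0 0.006 0 0 0"

```text
clock: 40.65
position: [502.4, -17.1, 73.7]
ee_rot: [1.0, 0.011, -0.002, 0.001]
contact_force: [-0.4, -11.4, 10.2]
gripper_width: 25.6
```

>>> step_arm --pt "0 0 0 0 0 0" --pt "0 0 0 0 0 0" --pt "0 0 0 0 0 0" --pt "0 0 0 0 0 0" --pt "0 0 0 0 0 0" --pt "0 0 0 0 0 0" --jaw 1

```text
clock: 41.15
position: [503.0, -14.3, 71.2]
ee_rot: [1.0, 0.011, -0.002, -0.0]
contact_force: [0.2, -0.5, -0.0]
gripper_width: 85.3
```

>>> step_arm --pt "0 0 0.08 0 0 0" --pt "0 0 0.18 0 0 0" --pt "0 0 0.28 0 0 0" --pt "0 0 0.38 0 0 0" --pt "-0.1 0 0.45 0 0 0" --pt "-0.2 0 0.45 0 0 0" --pt "-0.3 0 0.45 0 0 0" --pt "-0.3 0 0.45 0 0 0" --pt "-0.3 0 0.45 0 0 0"

```text
clock: 41.9
position: [381.2, -14.8, 251.9]
ee_rot: [1.0, 0.011, -0.001, -0.001]
contact_force: [0.4, 0.4, 0.3]
gripper_width: 85.3
```

```bash
python3 - <<'E'
from h import *
t=get("top");sd=get("side")
cv2.imwrite("pics/z1.png",t["image"][:,:,::-1])
crop(t,345,200,435,290,6,"z2.png",[(rect(440.4,-340.5,.209,140,180,20),(255,0,0)),(rect(447.5,-379.8,.209,100,24,33),(0,255,0)),(rect(431.9,-301.4,.209,100,24,33),(0,255,0))])
crop(sd,180,120,370,330,3,"z3.png",[(rect(546.5,-16.9,.02,150,370,56),(255,0,0))])
E
```

```text
(no output)
```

View pics/z1.png

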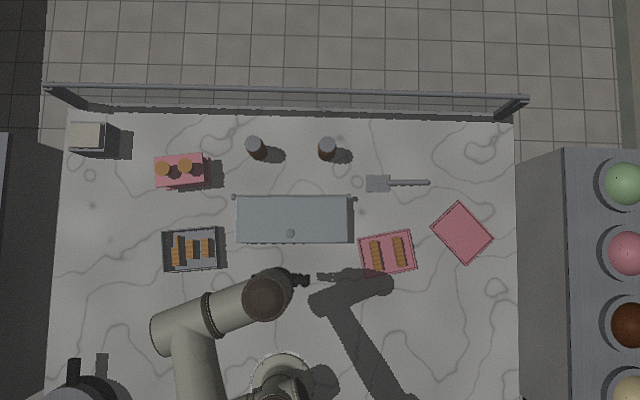

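View pics/z2.png

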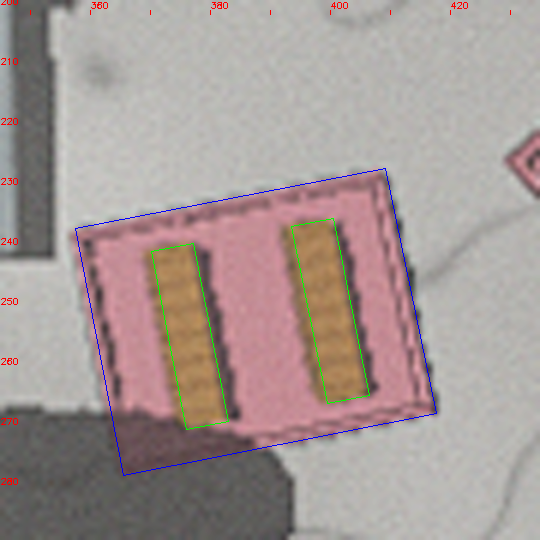

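View pics/z3.png

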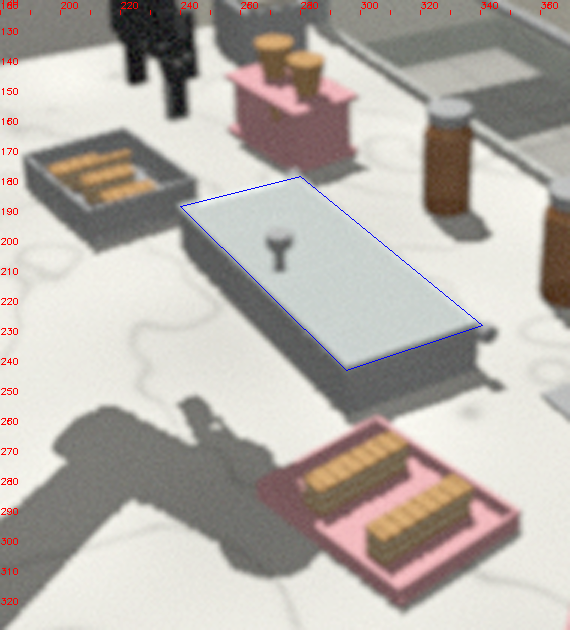

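The pan was knocked aside at some point, as the task warned it might be; its three broken bars are still inside. The lid is flush with its shut outline, and both whole bars lie on the tray floor along its short sides. I'll hand in.

```bash
python3 - <<'E'
from bench import arm
print(arm.job_done()); print(arm.read_state()["clock"])
E
```

```text
the job is handed in; nothing more can be done
None
the job is handed in; nothing more can be done
```

The job is finished and handed in after about 42 s of robot time. I swung the lid back to about 1.89 rad of its 1.9. Two whole bars went flat into the leftmost pink tray, and two short bars and the chipped one went into the steel pan. Then I shut the lid.

**Checks that passed**
- **Tray:** the last pictures show both whole bars on the tray floor, along its short sides and well apart.
- **Pan:** all three broken bars are inside.
- **Lid:** it sits on its shut outline. While shutting it, the push met its stop at about 25 N with no further motion.
- **Other items:** the shakers, scoop and cone stand look unmoved.

**What disagreed:** by the last picture the pan had shifted a few centimetres from where I loaded it. I take this to be the knock the task warned of. I left the pan where it was, and its bars stayed inside. No grip slip was seen.

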